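# Put the large shoe last away in the cupboard

### The arm

A 6-joint arm with a two-finger parallel gripper is mounted at the origin on the work surface. World frame = base frame: x ahead of the robot, y to its left, z up, the work surface at z = 0. Lengths are in m, angles in rad, forces in N, time in s.
With the tool pointing down it reaches from about 0.275 to 0.85 m from the base axis. Payload 19 kg.
Tool frame: the origin (TCP) lies between the finger pads; the fingertips stand 22 mm ahead of it and the grasp point (between the pads) lies 3 mm ahead of it (nose_length is the distance from the TCP to the fingertips, in m); z points along the fingers, x is the direction in which the jaws open and shut, and the axes are right-handed (so a half turn about z gives the same grasp; the last joint's range is limited). The gripper opens to 85 mm and grips with 20 to 120 N. Pads are 22 mm wide; open, the fingers measure 114 mm over their backs; the gripper's body (76 mm by 85 mm) begins 54 mm behind the grasp point. The pads swing forward as they close: fully open they stand 13 mm farther back than shut.
Start: joints at [-1.35, 0.15, 1.437, -0, 1.554, -0.134], TCP at [0.2, -0.539, 0.253] pointing down, gripper open.
Joint ranges: [-2.8, 2.8], [-0.68, 2.1], [0.12, 2.68], [-1.39, 4.53], [0.16, 2.79], [-2.81, 2.81]. Speed limits (rad/s): [1.89, 1.89, 2.22, 3.01, 3.01, 3.01].

### API

Orientations are given as a rotation vector (axis times angle).
In Python, from bench import * gives the robot as it stands.
- The arm moves only by the shell command python3 -m inch 'ROWS'. ROWS is JSON, a list of rows, each a list of 7 numbers: the turn, a rotation vector about the tool's x, y, z in rad, then the shift along the tool's x, y, z in cm, then the finger opening in cm, from 0 to 8.54. A call has 1 to 20 rows; each row shifts and turns the commanded pose from where the row before left it, along the tool's axes as they then stand; what a row does not reach is not made up. A row lasts 1/8 s, in which the tool goes at most 62.5 mm and 10.7 degrees, less where a joint would pass 70% of its speed; a pose out of reach is approached as far as the arm can. A call with a gripper value outside its range is refused whole. The fingers move at their own pace and stop on an object; the grip force is fixed at half the most. Time passes only in rows, so rows that do not move let the fingers close. It gives the time, the measured TCP pose, the force and the opening at its end, in the units of the state.
- sense(): the state, without advancing time (a new reading comes with each control period).
- grab_frame(name): name is "side" or "top"; returns a dict with "image" (384x512x3 uint8, red, green, blue), "fx", "fy", "cx", "cy" (pixels), "view" (4x4, takes a point from world to camera coordinates). Camera axes: x right, y down, z forward; pixel columns grow to the right and rows downward; lengths in m; the calibration is good to about 2 mm. A picture is of the moment at which its call begins. There is no depth.
- sign_off(): hands the job in, once; it reports no verdict.
Trained networks look in a picture, given as the dict that the camera call returned (one of the last four; its "shot" number tells which), for a name from the list of things; names that differ only in an ending like _2 or _b are one class to them, and where a whole thing is asked for, a point or a joint stands for the part that bears it (a point fixed in the world has none). Each returns a list of dicts, best first, with "p" (0 to 1); they miss things now and then, are a little off and sometimes report something else, mostly with a low value. They report only what shows in the picture. A call takes as long as a camera call. They do not tell look-alikes from the thing itself.
- masks_of(picture, target): "region" (384x512 bool, what is visible of it) and "extent" ([left, top, right, bottom] in pixels, round what is visible of it).
- landmark_of(picture, target): "pixel" ([column, row] in pixels: a listed point, or the origin of a listed thing).
The state is a dict: "time": time; "joints": joint angles; "qd": joint speeds; "tau": joint torques, N m; "eef_pos": TCP position; "tcp_rot": TCP orientation; "ft_force": force on the tool from outside, world axes, zero at the start; "wrist_torque": the same for the moment, N m; "grip_width": finger opening in m.
Only numpy, scipy, OpenCV 4.12 (cv2) and the standard library are available. Lean on these libraries where they do the work, as an engineer would, in place of code of your own. Each camera call takes 0.05 s, during which the arm holds its last target.

### The job

Swing the little wooden cupboard's door wide open, take the larger of the two wooden shoe lasts out of the open rack and put it in the cupboard toe first (only its toe can be got at in the rack, so you will have to set it down on the bench and take it anew by the heel): standing on its sole on the cupboard's floor, all of it inside, heel towards the door. Leave the door wide open, and leave the small last and the other things on the bench where they are.

Things in the scene. Friction and masses are not known exactly. Their poses are not given: they have to be found in the camera images.
- cupboard_door (a joint): opening angle of the cupboard's door in rad: 0 shut, 1.57 square to the front, 1.9 its stop. Starts shut or a few degrees ajar. It swings on an upright hinge at the cupboard's right-hand edge as seen from the robot, towards the robot and to the right (anticlockwise seen from above). No latch or spring; slight friction only, it stays where it is left.
- door_handle (a point): on the axis of the door's handle, an upright round steel bar 11 mm thick from 91 mm below this point to 25 mm above it, 40 mm off the door's outer face, on two thin stalks, the upper one 14 mm below this point. The point is 32 mm below the cupboard's top, 248 mm above the bench. x points square into the door, y across it from hinge edge to handle edge, z up.
- door_hinge (a point): on the upright hinge axis, at the handle point's height. The handle bar is 155 mm across the door from it and 55 mm in front of it (radius 164 mm). Axes as door_handle.
- cupboard_mouth (a point): middle of the lower front edge of the fixed dark wooden cupboard's opening, on its inner floor, 12 mm above the bench. x points level into the cupboard, y to the left seen from the front, z up. Outside: 250 mm deep, 190 wide, 280 high. Inside: 238 mm deep, 166 wide, 256 high, empty, closed on top. The door, 186 wide and 15 thick, lies in front of the opening.
- rack: fixed open-fronted grey-painted rack of two pigeonholes, 130 mm deep, 270 wide, 112 high; origin under its centre, open front along its -x. Floor 10 mm thick, roof underside at 100 mm; bays 120 mm wide, centred 65 mm either side. The large and small last lie one in each bay (either way about) on the floor, toe out: the toe half stands out of the front, the heel half is under the roof.
- last_mid (a point): centre (half-way along and up) of the large wooden shoe last: 170 mm long, 70 high at the heel, 36 at the forepart; flat sole 35 mm below this point. x points from heel to toe, z up. 0.3 to 0.55 kg, balanced near its middle.
- last_heel (a point): rearmost point of the large last's heel, 35 mm over the sole. The heel block has flat upright sides 48 mm apart from 24 to 75 mm ahead of this point; behind that it is round.
- last_toe (a point): above the foremost point of the large last's toe, 35 mm over the sole. The forepart has flat upright sides 56 mm apart from 28 to 95 mm behind this point; ahead of that it is round.
- small_last_mid (a point): centre of the small wooden last in the other bay: same shape, 135 mm long, 56 mm high, 44 mm wide, toe along its x; leave alone
- polish_tin_c (a point): flat dark steel tin, 88 mm across, 30 mm high; this point is near its middle; leave alone
- glue_can_c (a point): upright can with a paper label, 68 mm across, 100 mm high; this point is near its middle; leave alone
- hammer_c (a point): hammer lying on the bench; this point is near its middle; leave alone
- brush_c (a point): hand brush lying on the bench; this point is near its middle; leave alone
- heel_block_c (a point): black rubber heel block, about 100 x 62 x 22 mm; this point is near its middle; leave alone
Things that resemble listed ones, but are neither listed nor needed, are in the scene too. Leave any orange look-alike of the part that bears last_mid alone.

How it is judged:
On the way, in this order (a step that is already met when the one before it is completed fails the run):
1. the door is swung wide open (more than 1.1 rad) (value of joint cupboard_door above 1.1 rad), for 0.2 s.
2. the large last stands on its sole in the cupboard, toe first, heel end inside the opening (x of last_heel in the frame of cupboard_mouth above 0 m and x of last_toe in the frame of cupboard_mouth above 0.13 m and z of last_mid in the frame of cupboard_mouth between 0.025 and 0.045 m and y of last_mid in the frame of cupboard_mouth between -0.07 and 0.07 m and angle between last_mid's own z axis and vertical below 0.12 rad), for 0.2 s.
At the end, for the whole second after the job is handed in: The large last is at rest in the cupboard, on its sole on the cupboard's floor (tilted less than 0.12 rad), its toe at least 130 mm and the whole of it, heel end included, behind the plane of the opening; the door is still open by more than 1.0 rad (all of step 2 and value of joint cupboard_door above 1 rad and linear speed of last below 0.02 m/s); the robot touches nothing.
It fails at once if the small last or a bystander is shoved more than 30 mm from its place (distance of any of small_last_mid, polish_tin_c, glue_can_c, hammer_c, brush_c, heel_block_c from where it was at the start of the episode above 0.03 m).
It also fails if it takes over 72 s, if anything falls off the work surface, if the arm or the gripper's body presses on something with over 40 N, if the wrist force passes 120 N, or if a joint passes its speed limit or range.

## Working session

There is one attempt and no reset: what is moved stays moved. The work goes in short steps, Python scripts to look and compute and a shell command to move; the robot and the scene stay as the last step left them, time stands still between calls to the robot, and variables do not carry over. Pictures are saved under pics/ and viewed, and the job is handed in when it is done.

```bash
ls; mkdir -p pics; python3 - <<'E'
from bench import *
import cv2
print(sense())
for n in ("side","top"):
    p=grab_frame(n); cv2.imwrite(f"pics/{n}0.png",p["image"][:,:,::-1]); print(n,p["fx"],p["fy"],p["cx"],p["cy"],p["view"].tolist() if hasattr(p["view"],'tolist') else p["view"])
    for t in ["door_handle","door_hinge","cupboard_mouth","rack","last_mid","last_heel","last_toe","small_last_mid","polish_tin_c","glue_can_c","hammer_c","brush_c","heel_block_c"]:
        print(t,[([round(float(v)) for v in d["pixel"]],round(d["p"],2)) for d in landmark_of(p,t)][:3])
E
```

```text
pics
{'time': 0.0, 'joints': array([-1.34996611e+00,  1.50981951e-01,  1.43804347e+00, -9.66027310e-06,
        1.55376801e+00, -1.33985593e-01]), 'qd': array([-0.00029884,  0.00025901, -0.00079511, -0.00033551,  0.00060882,
       -0.00076809]), 'tau': array([-9.95776754e-04, -7.13054824e+01, -5.70875430e+01, -1.89092748e-04,
        9.07125010e-03, -3.74608555e-05]), 'eef_pos': array([ 0.1997036 , -0.53897469,  0.25267155]), 'tcp_rot': array([-2.57795168e+00,  1.79407765e+00,  1.40026175e-03]), 'ft_force': array([-0.90234266,  0.20089252, -0.15515912]), 'wrist_torque': array([ 0.03113144, -0.00105918, -0.05184117]), 'grip_width': 0.0853141459472043}
side 407.24211260552994 407.24211260552994 255.02185410311972 189.25921031431577 [[-0.8707898745786502, -0.49161689574124856, 0.006149971791585101, 0.4530691617308527], [-0.31895614930962163, 0.5553521478044966, -0.7680175562749275, 0.2881292308906191], [0.37415500684726566, -0.6707434828238521, -0.6403992591348399, 1.335804759026066], [0.0, 0.0, 0.0, 1.0]]
door_handle [([274, 151], 0.75)]
door_hinge [([288, 130], 0.82), ([201, 289], 0.
[... 526 characters left out ...]
983, -0.009948242027884774, 3.716896002321822e-05], [-0.9890203122831842, 0.020952126155265153, -0.1462868083623617, 0.5763159892161961], [0.14645959241212098, 0.0069559766220933525, -0.9891921967846836, 1.3755575657880097], [0.0, 0.0, 0.0, 1.0]]
door_handle [([288, 197], 0.76)]
door_hinge [([342, 192], 0.89)]
cupboard_mouth [([300, 192], 0.96)]
rack [([144, 192], 0.77), ([137, 220], 0.3)]
last_mid [([170, 195], 0.92), ([151, 283], 0.68)]
last_heel [([141, 256], 0.74)]
last_toe [([180, 217], 0.67)]
small_last_mid [([137, 217], 0.88)]
polish_tin_c [([249, 144], 0.63), ([168, 194], 0.54)]
glue_can_c [([200, 133], 0.67)]
hammer_c [([409, 241], 0.66)]
brush_c [([375, 184], 0.75)]
heel_block_c []
```

View pics/side0.png

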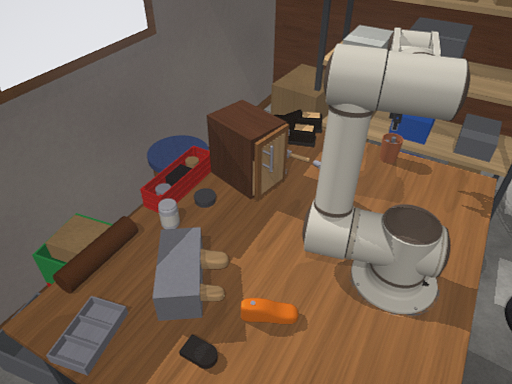

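View pics/top0.png

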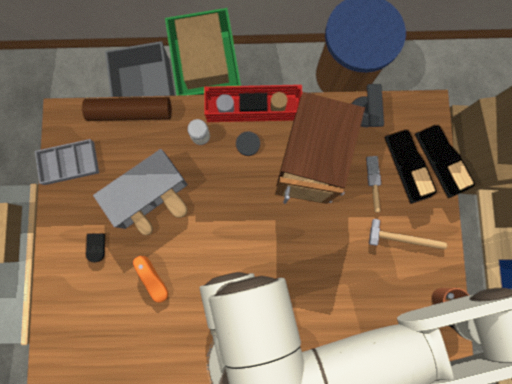

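```bash
cat > h.py <<'E'
import numpy as np, cv2
from bench import *
from scipy.optimize import least_squares
from scipy.spatial.transform import Rotation as R
def proj(p,X):
    X=np.atleast_2d(X); V=np.array(p["view"]); c=X@V[:3,:3].T+V[:3,3]
    return np.c_[p["fx"]*c[:,0]/c[:,2]+p["cx"],p["fy"]*c[:,1]/c[:,2]+p["cy"]]
def atz(p,px,z):
    V=np.array(p["view"]); Rm=V[:3,:3]; o=-Rm.T@V[:3,3]
    d=Rm.T@np.array([(px[0]-p["cx"])/p["fx"],(px[1]-p["cy"])/p["fy"],1.]); return o+d*(z-o[2])/d[2]
def crop(p,name,x0,y0,x1,y1,s,pts=None,lines=None):
    im=np.ascontiguousarray(p["image"][:,:,::-1]); im=cv2.resize(im[y0:y1,x0:x1],None,fx=s,fy=s,interpolation=cv2.INTER_CUBIC)
    f=lambda q:(int((q[0]+.5-x0)*s),int((q[1]+.5-y0)*s))
    for a in (pts if pts is not None else []): cv2.circle(im,f(a),3,(0,255,0),-1)
    for a,b in (lines or []): cv2.line(im,f(a),f(b),(255,255,0),1)
    cv2.imwrite("pics/"+name+".png",im)
E
python3 - <<'E'
from h import *
import pickle
t=grab_frame("top"); s=grab_frame("side")
pickle.dump((t,s),open("f0.pkl","wb"))
crop(t,"t1",265,80,385,215,5); crop(t,"t2",85,140,205,250,6)
crop(s,"s1",195,90,305,205,6); crop(s,"s2",145,220,245,325,6)
E
```

```text
(no output)
```

View pics/t1.png

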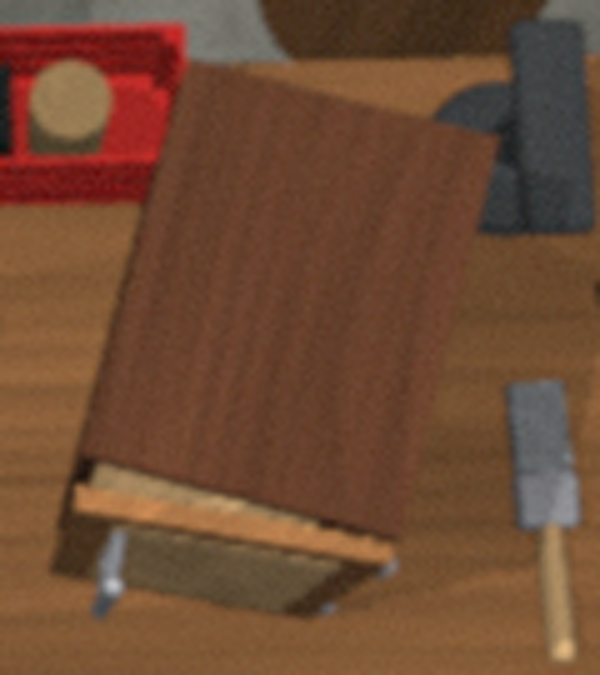

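View pics/t2.png

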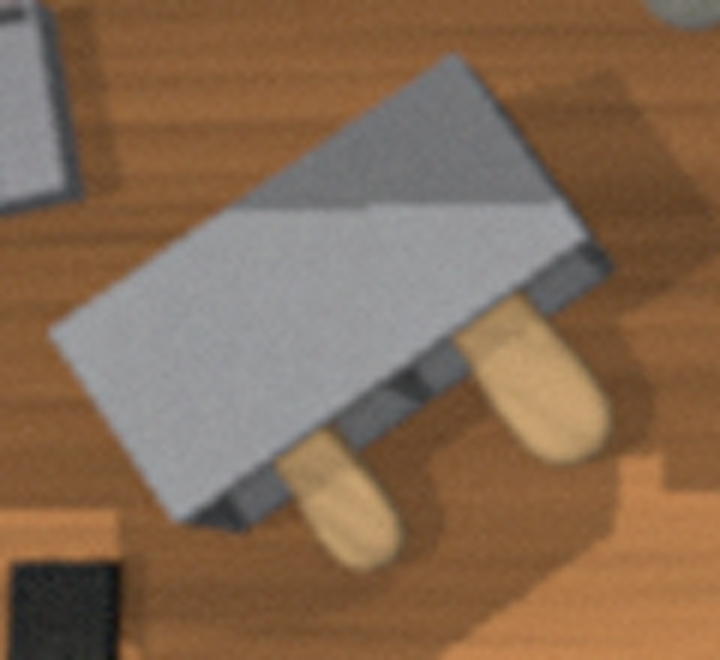

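View pics/s1.png

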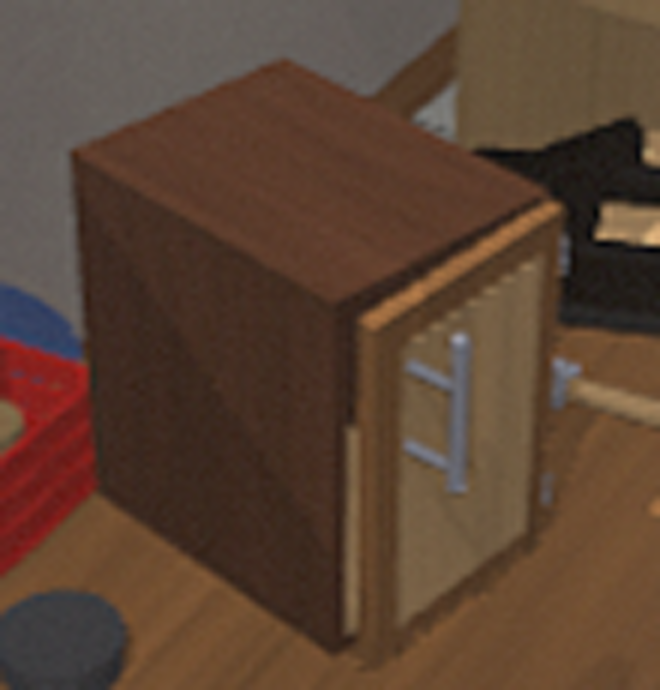

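View pics/s2.png

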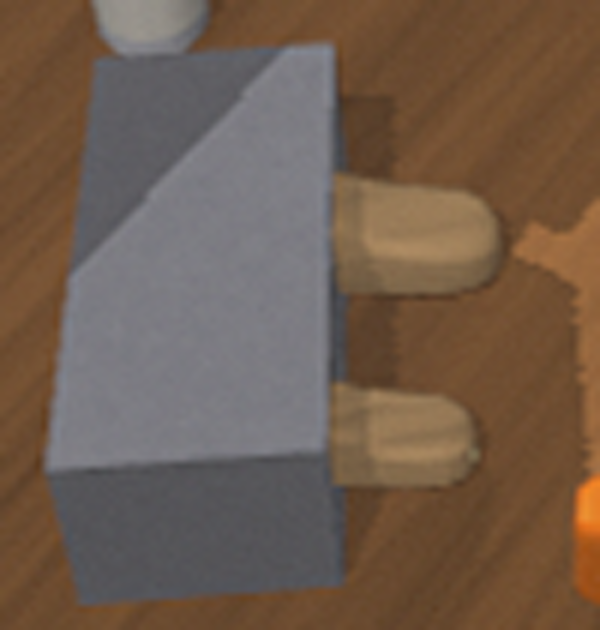

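```bash
cat > fit.py <<'E'
from h import *
import pickle
t,s=pickle.load(open("f0.pkl","rb"))
def fitbox(tp,sp,L):
    # tp: list (local xyz, pixel)
    def res(q):
        c,si=np.cos(q[2]),np.sin(q[2])
        f=lambda P:np.array([[q[0]+c*x-si*y,q[1]+si*x+c*y,z] for x,y,z in P])
        return np.r_[(proj(t,f([a for a,_ in tp]))-[b for _,b in tp]).ravel(),(proj(s,f([a for a,_ in sp]))-[b for _,b in sp]).ravel()]
    r=least_squares(res,L); return r.x,r.fun.reshape(-1,2).round(1).tolist()
# cupboard: origin mouth, x in, y left
H=.28
fl,fr,bl,br=(0,.095,H),(0,-.095,H),(.25,.095,H),(.25,-.095,H)
q,e=fitbox([(bl,(302.5,91.9)),(br,(364.1,107.1)),(fr,(344.1,187.5)),(fl,(281.5,171.1))],
 [(bl,(207,114.8)),(br,(242,99.2)),(fl,(251.2,140)),(fr,(285.8,121.2)),((0,.095,0),(250.3,197.8)),((.25,.095,0),(210.7,171.2))],[.6,-.1,-.2])
print("cup",q.round(4),e)
h=.112
fl,fr,bl,br=(-.065,.135,h),(-.065,-.135,h),(.065,.135,h),(.065,-.135,h)
q2,e=fitbox([(br,(160.3,148.7)),(bl,(92.8,194.8)),(fl,(114.5,226.2)),(fr,(182.8,179.2))],
 [(br,(160.3,229.5)),(fr,(200,226.7)),(fl,(198.7,294.5)),(bl,(152.5,297.8))],[.6,.2,.5])
print("rack",q2.round(4),e)
for n,px in [("toe",(177.5,216.5)),("l1",(161.2,196.2)),("l2",(172,213.5)),("r1",(171.2,188.3)),("r2",(185.3,204.5))]:
    print(n,atz(t,px,.046).round(4))
c,si=np.cos(q2[2]),np.sin(q2[2])
for y in (-.065,.065):
  print("bay",y,q2[0]+c*-.065-si*y,q2[1]+si*-.065+c*y)
for n,px,z in [("tin",(249,144),.02),("can",(199,131),.06),("brush",(375,184),.02),("hammer",(409,241),.02)]: print(n,atz(t,px,z).round(3))
c,si=np.cos(q[2]),np.sin(q[2]); W=lambda x,y,z:np.array([q[0]+c*x-si*y,q[1]+si*x+c*y,z])
# handle bar in cup frame
def hand(th):
    # hinge at handle: (0?)
    return
for n,px,z in [("handle top",(287.2,196),.273),("hb",(285,201.3),.157)]: print(n,atz(t,px,z).round(4))
print("hinge det",atz(t,(342,192),.248).round(4))
E
python3 fit.py
```

```text
cup [ 0.5714 -0.1973 -0.2863] [[-0.7, -1.0], [0.0, -0.3], [0.5, -0.0], [-1.0, -0.6], [-0.2, -0.5], [0.6, -0.6], [-0.1, -0.3], [1.3, -0.3], [0.8, 1.0], [0.6, 0.2]]
rack [0.5875 0.3567 0.6045] [[-0.3, -1.0], [-0.6, -0.3], [-0.9, 0.3], [-0.9, -0.5], [0.7, -0.8], [0.6, -0.4], [0.8, -0.3], [0.2, -0.2]]
toe [0.4915 0.2346 0.046 ]
l1 [0.5629 0.2914 0.046 ]
l2 [0.5022 0.2536 0.046 ]
r1 [0.5898 0.257  0.046 ]
r2 [0.5323 0.208  0.046 ]
bay -0.065 0.5709559470648436 0.2662323526316083
bay 0.065 0.4970700785001447 0.3731943946205309
tin [ 0.748 -0.015  0.02 ]
can [0.788 0.158 0.06 ]
brush [ 0.594 -0.455  0.02 ]
hammer [ 0.393 -0.559  0.02 ]
handle top [ 0.5243 -0.1236  0.273 ]
hb [ 0.5229 -0.1261  0.157 ]
hinge det [ 0.5361 -0.2874  0.248 ]
```

```bash
cat > tri.py <<'E'
from h import *
def tri(obs):
    f=lambda X:np.concatenate([proj(p,X)[0]-px for p,px in obs])
    r=least_squares(f,[.5,0,.1]); return r.x.round(4),r.fun.round(1)
E
cat > plan.py <<'E'
from h import *
def down(az): # tool pointing down, tool x at azimuth az(rad)
    x=np.array([np.cos(az),np.sin(az),0]);z=np.array([0,0,-1.]);return np.c_[x,np.cross(z,x),z]
def tilt(az,el,s=1): # tool z pointing along azimuth az, el below horizontal; tool x horizontal, to s*left
    z=np.array([np.cos(az)*np.cos(el),np.sin(az)*np.cos(el),-np.sin(el)]);x=s*np.array([-np.sin(az),np.cos(az),0]);return np.c_[x,np.cross(z,x),z]
def state():
    s=sense(); return np.array(s["eef_pos"]),R.from_rotvec(s["tcp_rot"]).as_matrix()
def info():
    s=sense(); M=R.from_rotvec(s["tcp_rot"]).as_matrix()
    print("t",s["time"],"q",np.round(s["joints"],3).tolist(),"p",np.round(s["eef_pos"],4).tolist(),"x",M[:,0].round(3).tolist(),"z",M[:,2].round(3).tolist(),"F",np.round(s["ft_force"],1).tolist(),"g",round(s["grip_width"],4))
def rows(p1,R1,n,p0=None,R0=None):
    a,b=state(); p0=a if p0 is None else p0; R0=b if R0 is None else R0; p1=np.array(p1)
    w=R.from_matrix(R0.T@R1).as_rotvec(); print("total turn",w.round(3),"shift cm(tool0)",(R0.T@(p1-p0)*100).round(2),"dist",np.linalg.norm(p1-p0).round(3))
    Rc=R0
    for i in range(n):
        print(np.r_[w/n, Rc.T@(p1-p0)*100/n].round(3).tolist()); Rc=Rc@R.from_rotvec(w/n).as_matrix()
E
python3 - <<'E'
from tri import *; from plan import *
import pickle
t,s=pickle.load(open("f0.pkl","rb"))
print(tri([(t,(286.9,196)),(s,(271.2,145.8))]),tri([(t,(285,201.3)),(s,(270.7,170.8))]))
print("hl",tri([(t,(288,197)),(s,(274,151))]))
rows([.47,-.13,.33],down(np.radians(-12)),9)
E
```

```text
(array([ 0.5252, -0.1229,  0.2685]), array([-0. , -0.1,  0.1,  0. ])) (array([ 0.5239, -0.1259,  0.1558]), array([-0.1, -0.3,  0.3,  0. ]))
hl (array([ 0.5222, -0.1295,  0.2443]), array([ 0.4,  1. , -1.3, -0.2]))
total turn [-0.     0.    -1.007] shift cm(tool0) [-28.98 -39.56  -7.67] dist 0.496
[-0.0, 0.0, -0.112, -3.22, -4.395, -0.852]
[-0.0, 0.0, -0.112, -2.709, -4.727, -0.852]
[-0.0, 0.0, -0.112, -2.165, -5.0, -0.852]
[-0.0, 0.0, -0.112, -1.593, -5.21, -0.852]
[-0.0, 0.0, -0.112, -1.002, -5.356, -0.852]
[-0.0, 0.0, -0.112, -0.398, -5.434, -0.852]
[-0.0, 0.0, -0.112, 0.211, -5.444, -0.852]
[-0.0, 0.0, -0.112, 0.818, -5.387, -0.853]
[-0.0, 0.0, -0.112, 1.414, -5.262, -0.853]
```

```bash
python3 -m inch '[[0,0,-0.112,-3.22,-4.4,-0.85,3],[0,0,-0.112,-2.71,-4.73,-0.85,3],[0,0,-0.112,-2.17,-5,-0.85,3],[0,0,-0.112,-1.6,-5.2,-0.85,3],[0,0,-0.112,-1,-5.35,-0.85,3],[0,0,-0.112,-0.4,-5.43,-0.85,3],[0,0,-0.112,0.21,-5.44,-0.85,3],[0,0,-0.112,0.82,-5.4,-0.85,3],[0,0,-0.112,1.4,-5.26,-0.85,3],[0,0,0,0,0,0,3]]'
python3 -c "
from plan import *
info(); rows([.5245,-.124,.33],down(np.radians(-12)),2)"
```

```text
time: 2.75
eef_pos: [0.4709, -0.127, 0.3303]
tcp_rot: [-3.125, 0.316, -0.001]
ft_force: [-0.2, -0.3, -0.0]
grip_width: 0.0301
t 2.75 q [-0.422, -0.048, 1.492, 0.001, 1.697, -0.22] p [0.4709, -0.127, 0.3303] x [0.98, -0.2, 0.001] z [0.001, 0.0, -1.0] F [-0.2, -0.3, -0.0] g 0.0301
total turn [-0.    -0.001  0.008] shift cm(tool0) [ 5.19 -1.37  0.04] dist 0.054
[-0.0, -0.0, 0.004, 2.597, -0.683, 0.019]
[-0.0, -0.0, 0.004, 2.594, -0.693, 0.018]
```

```bash
python3 -m inch '[[0,0,0.004,2.6,-0.68,0,3],[0,0,0.004,2.6,-0.69,0,3],[0,0,0,0,0,0,3]]'
python3 - <<'E'
from plan import *
info()
t=grab_frame("top"); s=grab_frame("side")
crop(t,"t3",230,150,350,250,6); crop(s,"s3",200,60,320,200,5)
E
```

```text
time: 3.12
eef_pos: [0.5239, -0.1277, 0.329]
tcp_rot: [-3.123, 0.339, 0.002]
ft_force: [-0.1, -0.8, -0.1]
grip_width: 0.0302
t 3.125 q [-0.382, 0.062, 1.384, 0.0, 1.697, -0.165] p [0.5239, -0.1277, 0.329] x [0.977, -0.215, -0.001] z [-0.001, 0.001, -1.0] F [-0.1, -0.8, -0.1] g 0.0302
```

View pics/t3.png

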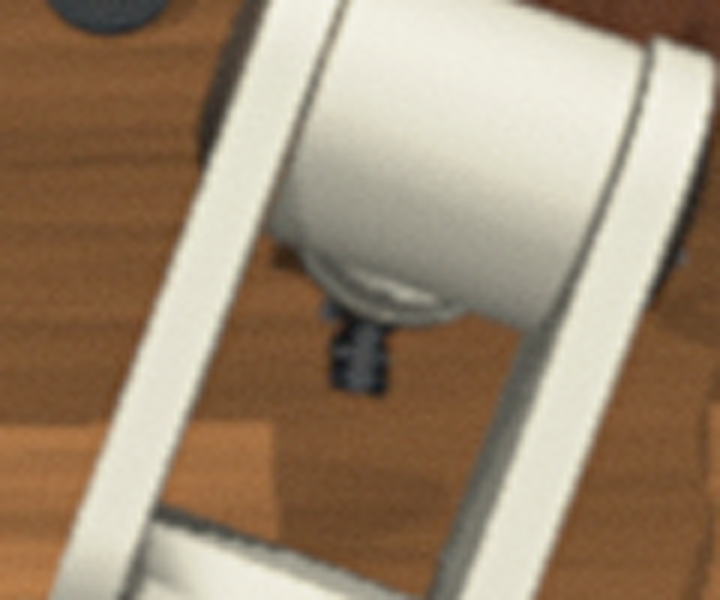

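View pics/s3.png

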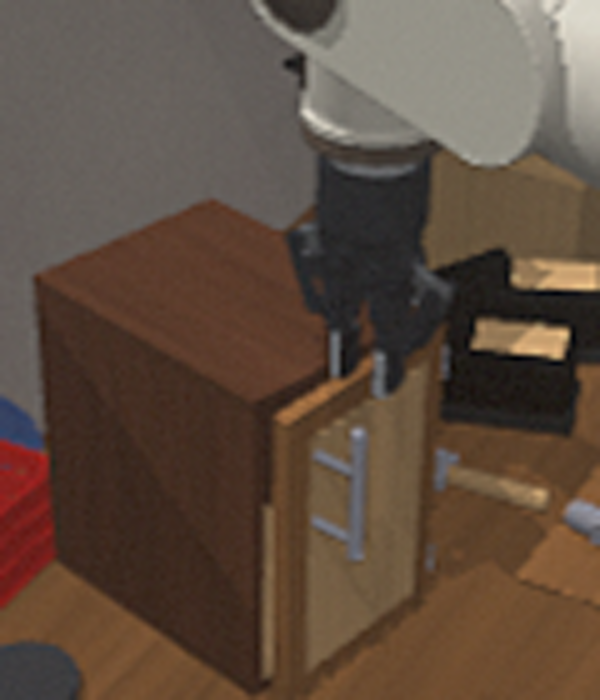

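```bash
python3 -m inch '[[0,0,0,0,-0.3,2.2,3],[0,0,0,0,0,2.2,3],[0,0,0,0,0,2.1,3],[0,0,0,0,0,0,2],[0,0,0,0,0,0,2]]'
python3 - <<'E'
from plan import *
info()
s=grab_frame("side")
crop(s,"s4",200,60,320,200,5)
E
```

```text
time: 3.85
eef_pos: [0.5237, -0.1245, 0.266]
tcp_rot: [3.123, -0.339, 0.002]
ft_force: [0.1, -0.2, 0.4]
grip_width: 0.0205
t 3.85 q [-0.377, 0.069, 1.502, 0.0, 1.569, -0.16] p [0.5237, -0.1245, 0.266] x [0.977, -0.215, 0.001] z [0.001, -0.0, -1.0] F [0.1, -0.2, 0.4] g 0.0205
```

View pics/s4.png

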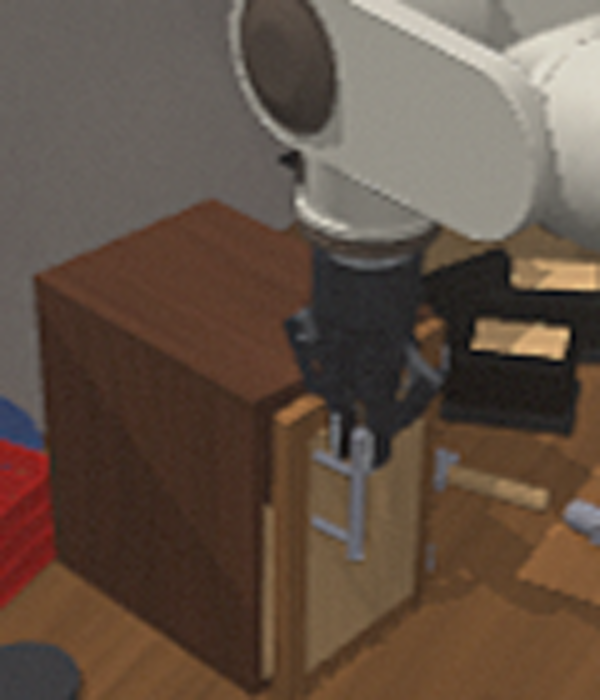

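```bash
python3 - <<'E'
from plan import *
p,M=state(); h=np.array([.5446,-.2884]); v=p[:2]-h; print(np.linalg.norm(v),np.degrees(np.arctan2(v[1],v[0])))
th=.12;Rz=lambda a:np.array([[np.cos(a),-np.sin(a)],[np.sin(a),np.cos(a)]])
d=np.r_[Rz(th)@v-v,0]; print((M.T@d*100).round(3)); print(h+Rz(1.68)@v)
E
```

```text
0.16519424566104648 97.2092154233577
[-1.823  0.775 -0.003]
[ 0.38394731 -0.32686885]
```

```bash
python3 -m inch '[[0,0,-0.12,-1.82,0.77,0,1.7],[0,0,-0.12,-1.82,0.77,0,1.7],[0,0,-0.12,-1.82,0.77,0,1.7],[0,0,0,0,0,0,1.7]]'
python3 - <<'E'
from plan import *
info()
p,M=state(); h=np.array([.5446,-.2884]); v=p[:2]-h; print(np.linalg.norm(v),np.degrees(np.arctan2(v[1],v[0])))
s=grab_frame("side")
crop(s,"s5",200,60,320,200,5)
E
```

```text
time: 4.4
eef_pos: [0.4672, -0.1424, 0.266]
tcp_rot: [3.133, 0.224, 0.002]
ft_force: [0.4, 0.9, 0.1]
grip_width: 0.017
t 4.4 q [-0.454, -0.037, 1.609, 0.0, 1.567, -0.596] p [0.4672, -0.1424, 0.266] x [0.99, 0.142, 0.001] z [0.002, -0.001, -1.0] F [0.4, 0.9, 0.1] g 0.017
0.1652966313517312 117.93419352417575
```

View pics/s5.png

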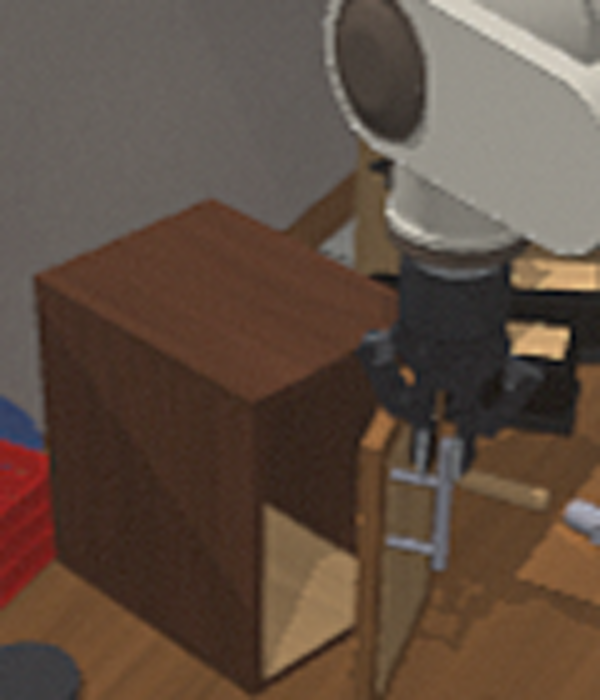

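```bash
python3 -m inch '[[0,0,-0.12,-1.82,0.77,0,1.7],[0,0,-0.12,-1.82,0.77,0,1.7],[0,0,-0.12,-1.82,0.77,0,1.7],[0,0,-0.12,-1.82,0.77,0,1.7],[0,0,-0.12,-1.82,0.77,0,1.7],[0,0,-0.12,-1.82,0.77,0,1.7],[0,0,0,0,0,0,1.7]]'
python3 - <<'E'
from plan import *
info()
p,M=state(); h=np.array([.5446,-.2884]); v=p[:2]-h; print(np.linalg.norm(v),np.degrees(np.arctan2(v[1],v[0])))
s=grab_frame("side")
crop(s,"s6",200,60,340,200,4)
E
```

```text
time: 5.32
eef_pos: [0.3907, -0.2294, 0.265]
tcp_rot: [2.855, 1.31, 0.0]
ft_force: [0.2, 0.5, 0.4]
grip_width: 0.017
t 5.325 q [-0.701, -0.111, 1.681, 0.0, 1.572, -1.562] p [0.3907, -0.2294, 0.265] x [0.652, 0.758, 0.0] z [0.0, -0.0, -1.0] F [0.2, 0.5, 0.4] g 0.017
0.16483183703829787 159.01783296827335
```

View pics/s6.png

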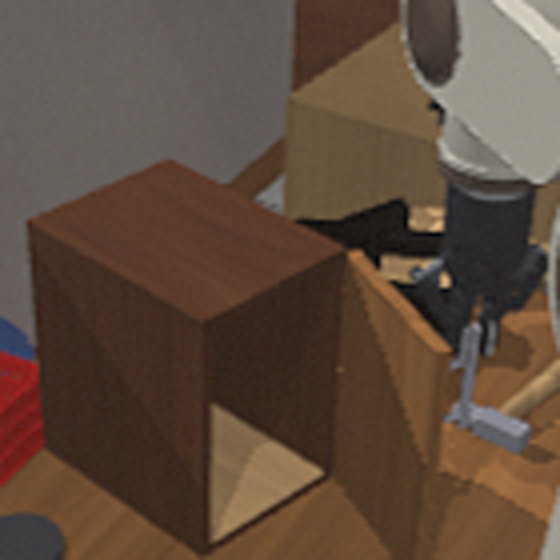

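```bash
python3 -m inch '[[0,0,-0.12,-1.82,0.77,0,1.7],[0,0,-0.12,-1.82,0.77,0,1.7],[0,0,-0.12,-1.82,0.77,0,1.7],[0,0,-0.12,-1.82,0.77,0,1.7],[0,0,-0.12,-1.82,0.77,0,1.7],[0,0,0,0,0,0,2.5],[0,0,0,0,0,-3,2.5],[0,0,0,0,0,-4,2.5],[0,0,0,0,0,-3,4]]'
python3 - <<'E'
from plan import *
info()
s=grab_frame("side");t=grab_frame("top")
crop(s,"s7",200,60,360,200,4);crop(t,"t7",260,130,400,270,4)
E
```

```text
time: 6.5
eef_pos: [0.3844, -0.3247, 0.3666]
tcp_rot: [2.341, 2.094, 0.0]
ft_force: [-0.4, 0.3, -0.3]
grip_width: 0.0395
t 6.5 q [-0.855, -0.014, 1.387, 0.0, 1.767, -2.314] p [0.3844, -0.3247, 0.3666] x [0.111, 0.994, -0.0] z [0.001, -0.001, -1.0] F [-0.4, 0.3, -0.3] g 0.0395
```

View pics/s7.png

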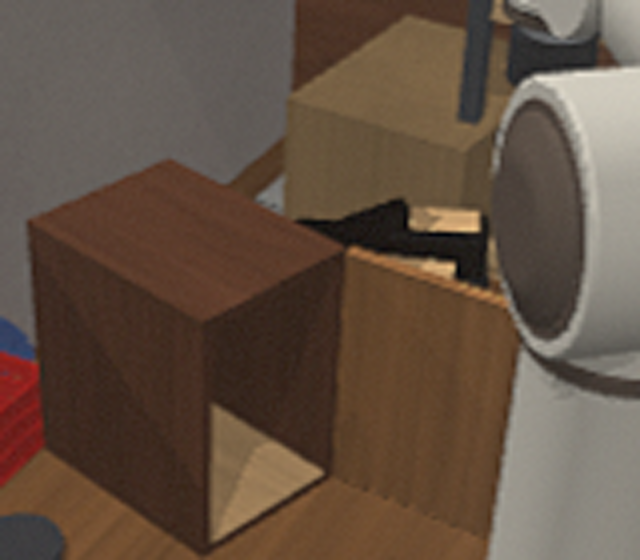

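View pics/t7.png

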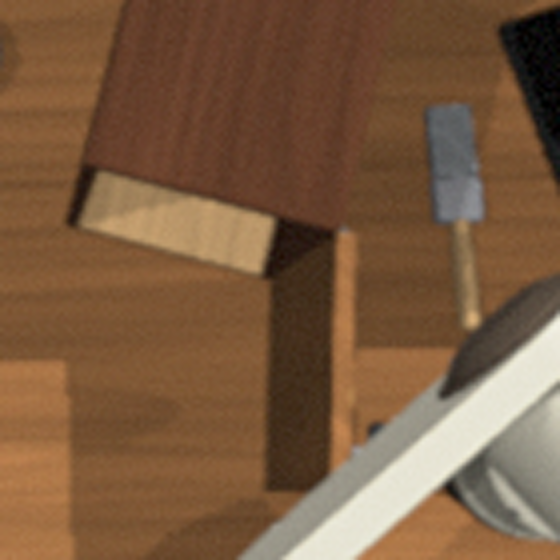

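```bash
python3 - <<'E'
from h import *
t=grab_frame("top")
q=[.5875,.3567,.6045]; c,s=np.cos(q[2]),np.sin(q[2])
for d in masks_of(t,"last_mid")[:3]:
    print(d["p"],d["extent"],d["region"].sum())
    ys,xs=np.nonzero(d["region"])
    P=np.array([atz(t,(x,y),.046) for x,y in zip(xs,ys)]); dx,dy=P[:,0]-q[0],P[:,1]-q[1]
    u,v=c*dx+s*dy,-s*dx+c*dy
    print("u",u.min(),u.max())
    for a in np.arange(-.16,-.04,.01):
        m=(u>=a)&(u<a+.01)
        if m.any(): print(round(a+.005,3),v[m].min().round(4),v[m].max().round(4), ((v[m].min()+v[m].max())/2).round(4))
crop(t,"t8",60,100,260,300,3)
E
```

```text
0.85 [134.8, 259.9, 171.5, 300.1] 850
u -0.3513410303466007 -0.17947327563195506
0.71 [322.0, 190.9, 350.2, 255.2] 1280
u -0.5619378461035796 -0.39956879133767104
0.67 [162.5, 190.2, 189.2, 215.2] 429
u -0.15518421494956203 -0.052344379705055157
-0.155 -0.0783 -0.0538 -0.0661
-0.145 -0.0861 -0.0427 -0.0644
-0.135 -0.0892 -0.0354 -0.0623
-0.125 -0.0903 -0.0365 -0.0634
-0.115 -0.0895 -0.0348 -0.0621
-0.105 -0.0898 -0.035 -0.0624
-0.095 -0.0881 -0.0361 -0.0621
-0.085 -0.0864 -0.0372 -0.0618
-0.075 -0.0867 -0.0374 -0.0621
-0.065 -0.0859 -0.0385 -0.0622
-0.055 -0.0842 -0.0424 -0.0633
```

View pics/t8.png

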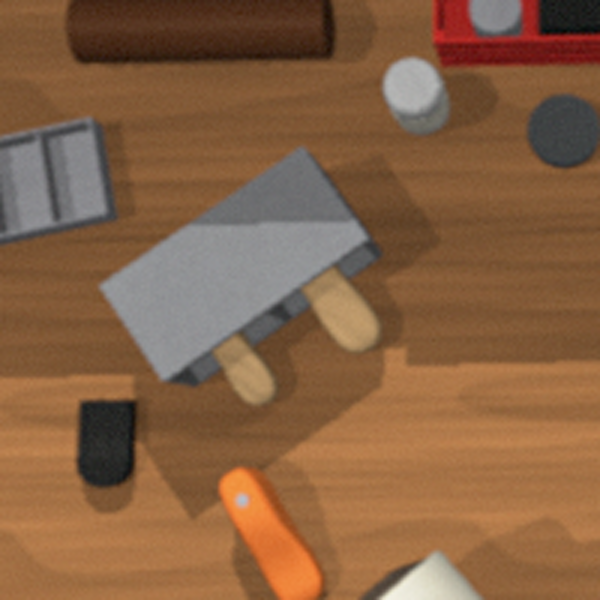

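```bash
python3 - <<'E'
from plan import *
rows([.530,.241,.25],tilt(.6045,np.radians(82)),11)
E
```

```text
total turn [-0.133  0.05  -0.713] shift cm(tool0) [57.86  8.29 11.48] dist 0.596
[-0.012, 0.005, -0.065, 5.26, 0.753, 1.044]
[-0.012, 0.005, -0.065, 5.196, 1.079, 1.079]
[-0.012, 0.005, -0.065, 5.11, 1.4, 1.117]
[-0.012, 0.005, -0.065, 5.004, 1.714, 1.159]
[-0.012, 0.005, -0.065, 4.878, 2.02, 1.204]
[-0.012, 0.005, -0.065, 4.731, 2.317, 1.252]
[-0.012, 0.005, -0.065, 4.566, 2.603, 1.303]
[-0.012, 0.005, -0.065, 4.383, 2.877, 1.357]
[-0.012, 0.005, -0.065, 4.181, 3.137, 1.413]
[-0.012, 0.005, -0.065, 3.963, 3.384, 1.471]
[-0.012, 0.005, -0.065, 3.73, 3.615, 1.531]
```

```bash
python3 -m inch '[[-0.012,0.005,-0.065,5.26,0.75,1.04,8.5],[-0.012,0.005,-0.065,5.2,1.08,1.08,8.5],[-0.012,0.005,-0.065,5.1,1.4,1.12,8.5],[-0.012,0.005,-0.065,5,1.7,1.16,8.5],[-0.012,0.005,-0.065,4.9,2,1.2,8.5],[-0.012,0.005,-0.065,4.7,2.3,1.25,8.5],[-0.012,0.005,-0.065,4.6,2.6,1.3,8.5],[-0.012,0.005,-0.065,4.4,2.9,1.36,8.5],[-0.012,0.005,-0.065,4.2,3.1,1.4,8.5],[-0.012,0.005,-0.065,4,3.4,1.47,8.5],[-0.012,0.005,-0.065,3.7,3.6,1.5,8.5],[0,0,0,0,0,0,8.5]]'
python3 - <<'E'
from plan import *
info()
rows([.530-.0004*.8,.241,.1],tilt(.6045,np.radians(82)),3)
s=grab_frame("side")
crop(s,"s9",120,100,320,340,2.5 and 3)
E
```

```text
time: 8.2
eef_pos: [0.5252, 0.2443, 0.2489]
tcp_rot: [1.421, 2.731, 0.192]
ft_force: [0.4, -0.4, -0.1]
grip_width: 0.0848
t 8.2 q [0.275, 0.079, 1.531, 0.053, 1.405, -1.912] p [0.5252, 0.2443, 0.2489] x [-0.574, 0.819, 0.007] z [0.107, 0.084, -0.991] F [0.4, -0.4, -0.1] g 0.0848
total turn [-0.003 -0.008  0.006] shift cm(tool0) [-0.64 -1.85 14.77] dist 0.149
[-0.001, -0.003, 0.002, -0.213, -0.618, 4.924]
[-0.001, -0.003, 0.002, -0.201, -0.622, 4.924]
[-0.001, -0.003, 0.002, -0.188, -0.627, 4.924]
```

View pics/s9.png

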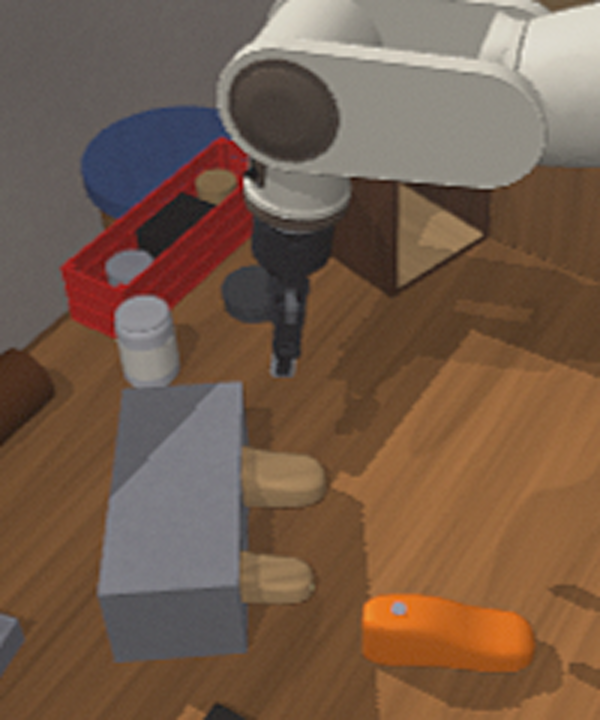

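```bash
python3 -m inch '[[0,-0.003,0.002,-0.21,-0.62,4.9,8.5],[0,-0.003,0.002,-0.2,-0.62,4.9,8.5],[0,-0.003,0.002,-0.19,-0.62,4.9,8.5],[0,0,0,0,0,0,8.5]]'
python3 - <<'E'
from plan import *
info()
rows([.5296,.2408,.031],tilt(.6045,np.radians(82)),3)
s=grab_frame("side");t=grab_frame("top")
crop(s,"s10",140,180,290,320,4);crop(t,"t10",90,130,260,260,4)
E
```

```text
time: 8.75
eef_pos: [0.5293, 0.2365, 0.1003]
tcp_rot: [1.434, 2.718, 0.182]
ft_force: [-0.3, 0.5, 1.0]
grip_width: 0.0849
t 8.75 q [0.265, 0.183, 1.725, 0.048, 1.107, -1.925] p [0.5293, 0.2365, 0.1003] x [-0.565, 0.825, -0.001] z [0.11, 0.075, -0.991] F [-0.3, 0.5, 1.0] g 0.0849
total turn [-0.006  0.001 -0.004] shift cm(tool0) [ 0.34 -0.66  6.91] dist 0.069
[-0.002, 0.0, -0.001, 0.113, -0.219, 2.302]
[-0.002, 0.0, -0.001, 0.112, -0.223, 2.302]
[-0.002, 0.0, -0.001, 0.112, -0.228, 2.302]
```

View pics/s10.png

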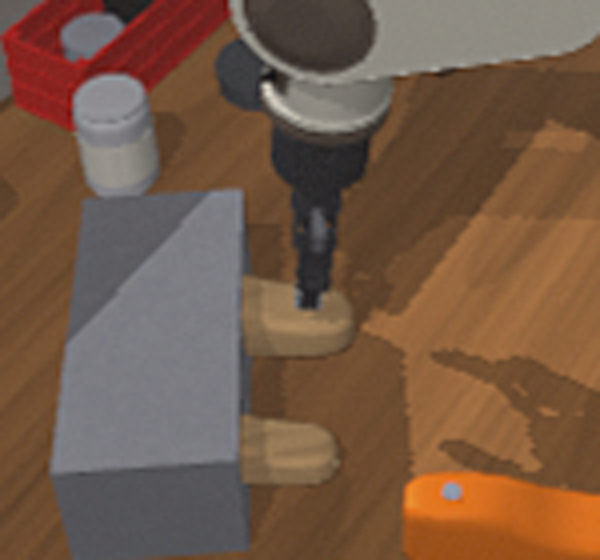

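View pics/t10.png

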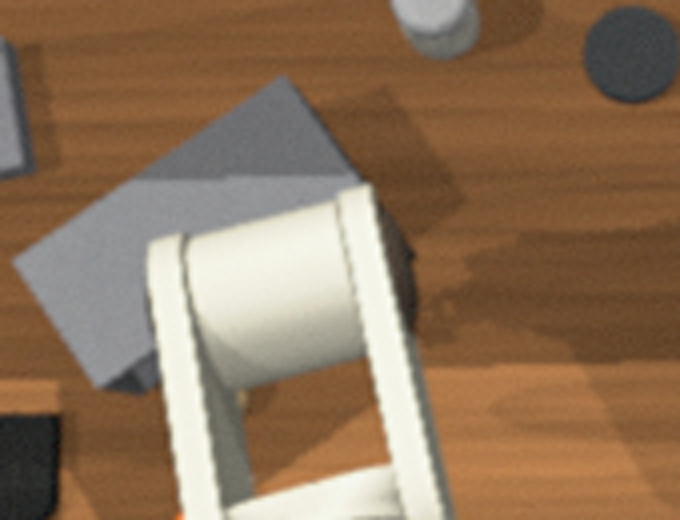

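```bash
python3 -m inch '[[0,0,0,0.12,-0.22,2.3,8.5],[0,0,0,0.11,-0.22,2.3,8.5],[0,0,0,0.11,-0.22,2.2,8.5],[0,0,0,0,0,0,8.5]]'
python3 - <<'E'
from plan import *
info()
s=grab_frame("side")
crop(s,"s11",140,180,290,320,4)
E
```

```text
time: 9.35
eef_pos: [0.5323, 0.2422, 0.0363]
tcp_rot: [1.428, 2.715, 0.189]
ft_force: [0.5, -0.8, 1.1]
grip_width: 0.0852
t 9.35 q [0.273, 0.262, 1.776, 0.051, 0.97, -1.926] p [0.5323, 0.2422, 0.0363] x [-0.566, 0.824, -0.003] z [0.117, 0.077, -0.99] F [0.5, -0.8, 1.1] g 0.0852
```

View pics/s11.png

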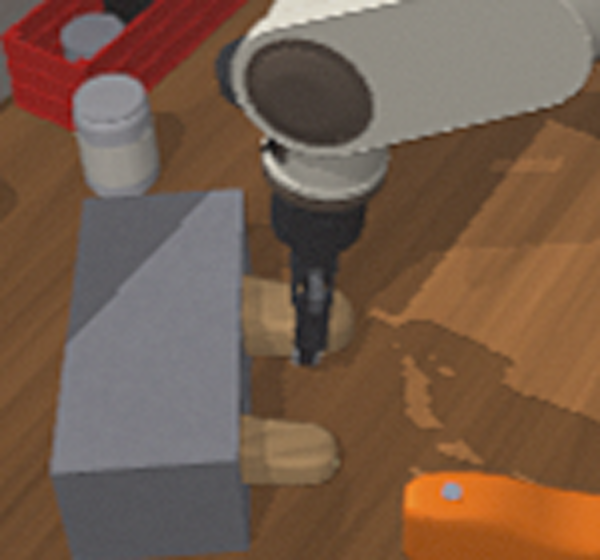

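```bash
python3 -m inch '[[0,0,0,0,0,0.3,8.5],[0,0,0,0,0,0,5],[0,0,0,0,0,0,4],[0,0,0,0,0,0,4],[0,0,0,0,0,0,4]]'
python3 - <<'E'
from plan import *
info()
E
```

```text
time: 10.02
eef_pos: [0.5326, 0.2426, 0.0329]
tcp_rot: [1.427, 2.715, 0.189]
ft_force: [-2.8, -1.5, 7.5]
grip_width: 0.0555
t 10.025 q [0.274, 0.267, 1.778, 0.052, 0.963, -1.927] p [0.5326, 0.2426, 0.0329] x [-0.567, 0.824, -0.003] z [0.117, 0.077, -0.99] F [-2.8, -1.5, 7.5] g 0.0555
```

```bash
python3 - <<'E'
from plan import *
p,M=state()
print("up5",(M.T@[0,0,.5]).round(2),"pull 13",(M.T@[-.8228*13,-.5684*13,0]).round(2))
E
```

```text
up5 [-0.    0.07 -0.5 ] pull 13 [ -0.03 -12.87  -1.82]
```

```bash
python3 -m inch '[[0,0,0,0,0.07,-0.5,4],[0,0,0,0,0,0,4]]'
python3 -c "
from plan import *
info()"
python3 -m inch '[[0,0,0,0,-1,-0.14,4],[0,0,0,0,-2,-0.28,4],[0,0,0,0,-2,-0.28,4],[0,0,0,0,-2,-0.28,4],[0,0,0,0,-2,-0.28,4],[0,0,0,0,-2,-0.28,4],[0,0,0,0,-2,-0.28,4],[0,0,0,0,0,0,4]]'
python3 - <<'E'
from plan import *
info()
s=grab_frame("side")
crop(s,"s12",140,180,320,320,4)
E
```

```text
time: 10.28
eef_pos: [0.5323, 0.2424, 0.0375]
tcp_rot: [1.428, 2.716, 0.188]
ft_force: [0.3, 0.3, -3.3]
grip_width: 0.055
t 10.275 q [0.274, 0.261, 1.775, 0.051, 0.973, -1.926] p [0.5323, 0.2424, 0.0375] x [-0.567, 0.824, -0.003] z [0.117, 0.077, -0.99] F [0.3, 0.3, -3.3] g 0.055
time: 11.28
eef_pos: [0.4228, 0.1674, 0.0369]
tcp_rot: [1.429, 2.716, 0.188]
ft_force: [-0.4, -0.0, -3.1]
grip_width: 0.0553
t 11.275 q [0.17, 0.009, 2.068, 0.069, 0.938, -2.041] p [0.4228, 0.1674, 0.0369] x [-0.566, 0.824, -0.003] z [0.116, 0.076, -0.99] F [-0.4, -0.0, -3.1] g 0.0553
```

View pics/s12.png

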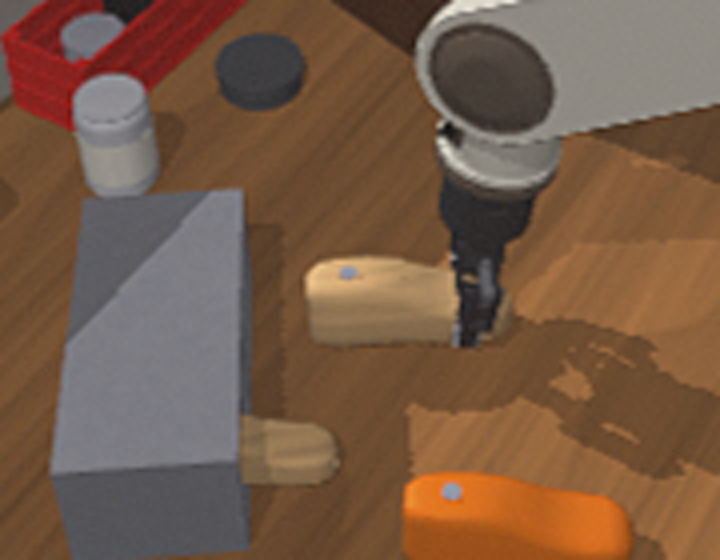

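```bash
cat > kin.py <<'E'
import numpy as np
from scipy.optimize import least_squares
D=[([-1.34997,.15098,1.43804,0,1.55377,-.13399],[.1997,-.53897,.25267],None,[.001,0,-1]),
([-.422,-.048,1.492,.001,1.697,-.22],[.4709,-.127,.3303],0,[.001,0,-1]),
([-.377,.069,1.502,0,1.569,-.16],[.5237,-.1245,.266],0,[.001,0,-1]),
([-.701,-.111,1.681,0,1.572,-1.562],[.3907,-.2294,.265],0,[0,0,-1]),
([-.855,-.014,1.387,0,1.767,-2.314],[.3844,-.3247,.3666],0,[.001,-.001,-1]),
([.275,.079,1.531,.053,1.405,-1.912],[.5252,.2443,.2489],0,[.107,.084,-.991]),
([.265,.183,1.725,.048,1.107,-1.925],[.5293,.2365,.1003],0,[.11,.075,-.991]),
([.274,.261,1.775,.051,.973,-1.926],[.5323,.2424,.0375],0,[.117,.077,-.99]),
([.17,.009,2.068,.069,.938,-2.041],[.4228,.1674,.0369],0,[.116,.076,-.99])]
def Ry(a):c,s=np.cos(a),np.sin(a);return np.array([[c,0,s],[0,1,0],[-s,0,c]])
def Rz(a):c,s=np.cos(a),np.sin(a);return np.array([[c,-s,0],[s,c,0],[0,0,1]])
def fk(q,k):
    a1,d1,L2,e,L3,L6,off=k
    A=Rz(q[0]); p=A@[a1,off,d1]; A=A@Ry(q[1]); p=p+A@[0,0,L2]; A=A@Ry(q[2]); p=p+A@[e,0,L3]
    A=A@Rz(q[3])@Ry(q[4]); p=p+A@[0,0,L6]; A=A@Rz(-q[5]); return p,A  # sign of q6 vs toolx
def solve():
    f=lambda k:np.concatenate([np.r_[fk(d[0],k)[0]-d[1]] for d in D])
    return least_squares(f,[0.,.3,.4,0,.4,.25,.077])
r=solve(); K=r.x
if __name__=="__main__":
    print(K.round(4),np.abs(r.fun).max())
    for d in D: print(fk(d[0],K)[1][:,2].round(3),d[3],fk(d[0],K)[1][:,0].round(3))
E
python3 kin.py
```

```text
[1.000e-04 1.580e-01 4.780e-01 7.020e-02 4.993e-01 2.986e-01 7.680e-02] 0.00036157347983745147
[-0.     0.001 -1.   ] [0.001, 0, -1] [-0.087  0.996  0.001]
[ 0.001  0.001 -1.   ] [0.001, 0, -1] [-0.801  0.599 -0.   ]
[ 0.001 -0.001 -1.   ] [0.001, 0, -1] [-0.859  0.512 -0.002]
[-0.  0. -1.] [0, 0, -1] [0.638 0.77  0.   ]
[ 0.001 -0.001 -1.   ] [0.001, -0.001, -1] [ 1.    -0.027  0.001]
[ 0.107  0.085 -0.991] [0.107, 0.084, -0.991] [0.067 0.994 0.092]
[ 0.111  0.075 -0.991] [0.11, 0.075, -0.991] [0.103 0.991 0.086]
[ 0.116  0.076 -0.99 ] [0.117, 0.077, -0.99] [0.102 0.991 0.088]
[ 0.116  0.076 -0.99 ] [0.116, 0.076, -0.99] [0.325 0.939 0.11 ]
```

```bash
sed -i 's/A@Rz(-q\[5\])/A@Rz(q[5]+np.pi)/; s/  # sign.*//' kin.py; cat >> kin.py <<'E'
lo=np.array([-2.8,-.68,.12,-1.39,.16,-2.81]);hi=np.array([2.8,2.1,2.68,4.53,2.79,2.81])
def ik(p,M,q0):
    f=lambda q:np.r_[(fk(q,K)[0]-p)*10,(fk(q,K)[1]-M).ravel()]
    r=least_squares(f,np.clip(q0,lo+1e-3,hi-1e-3),bounds=(lo,hi)); return r.x,np.abs(r.fun).max()
E
python3 - <<'E'
from kin import *
from h import R
from plan import tilt,down
for d in D[:3]+D[-1:]: print(fk(d[0],K)[1][:,0].round(3))
c,s=np.cos(-.2863),np.sin(-.2863); W=lambda x,y,z:np.array([.5714+c*x-s*y,-.1973+s*x+c*y,z])
for el in (45,50,55,60,65):
  for xc,z in ((-.18,.05),(-.10,.06),(0,.06),(.04,.06)):
    best=min((ik(W(xc,0,z),tilt(-.2863,np.radians(el),sg),q0) for sg in (1,-1) for q0 in ([-.4,0,2,0,.6,1.5],[-.4,0,2,0,.6,-1.5],[-.4,0,2,3,.6,1.5],[-.4,0,2,3,.6,-1.5],[-.4,0,2,1.5,.6,0])),key=lambda b:b[1])
    print(el,xc,best[0].round(2),round(best[1],4))
E
```

```text
[ 0.347 -0.938 -0.001]
[ 0.98  -0.201  0.001]
[ 0.977 -0.215  0.002]
[-0.567  0.824 -0.003]
45 -0.18 [-0.78 -0.36  2.54  0.99  0.42  0.26] 0.0
45 -0.1 [-0.65 -0.15  2.37  1.01  0.3   0.33] 0.0
45 0 [-0.55  0.08  2.16  0.94  0.23 -2.69] 0.0
45 0.04 [-0.53  0.15  2.07  0.87  0.22 -2.6 ] 0.0
50 -0.18 [-0.74 -0.34  2.49  0.71  0.45  0.56] 0.0
50 -0.1 [-0.62 -0.14  2.32  0.64  0.36  0.7 ] 0.0
50 0 [-0.54  0.08  2.11  0.55  0.32  0.85] 0.0
50 0.04 [-0.52  0.16  2.02  0.49  0.32  0.92] 0.0
55 -0.18 [-0.7  -0.32  2.43  0.49  0.51 -2.36] 0.0
55 -0.1 [-0.6  -0.12  2.26  0.42  0.45  0.93] 0.0
55 0 [-0.53  0.09  2.05  0.34  0.42 -2.08] 0.0
55 0.04 [-0.51  0.17  1.96  0.31  0.43  1.11] 0.0
60 -0.18 [-0.67 -0.28  2.37  0.34  0.59 -2.2 ] 0.0
60 -0.1 [-0.58 -0.1   2.2   0.28  0.55  1.07] 0.0
60 0 [-0.52  0.11  1.99  0.23  0.54  1.18] 0.0
60 0.04 [-0.5   0.19  1.9   0.2   0.55  1.21] 0.0
65 -0.18 [-0.64 -0.24  2.32  0.24  0.67  1.06] 0.0
65 -0.1 [-0.56 -0.07  2.14  0.19  0.65  1.16] 0.0
65 0 [-0.51  0.14  1.93  0.15  0.65 -1.89] 0.0
65 0.04 [-0.49  0.22  1.84  0.14  0.66  1.28] 0.0
```

```bash
cat >> plan.py <<'E'
def zrows(p1,th,n):
    p0,M=state(); p1=np.array(p1); d=(p1-p0)*100/n; w=np.array([0,0,th/n])
    for i in range(n):
        A=R.from_rotvec(w*i).as_matrix()@M
        print(np.r_[A.T@w,A.T@d].round(3).tolist())
E
python3 - <<'E'
from plan import *
info(); p,M=state(); print("up",(M.T@[0,0,1]).round(3))
from kin import *
for pos,az in (((.43,.12,.13),34.6-98),((.47,.09,.13),34.6-160),((.522,.06,.1),34.6-214.6)):
  q,e=ik(np.array(pos),tilt(np.radians(az),np.radians(82)),[.1,0,1.9,0,1,(-.5 if az>-100 else 1)]); print(az,q.round(2),round(e,4))
E
```

```text
t 11.325 q [0.17, 0.01, 2.066, 0.069, 0.938, -2.04] p [0.4237, 0.1678, 0.0371] x [-0.566, 0.824, -0.003] z [0.117, 0.077, -0.99] F [0.9, -0.3, -3.3] g 0.0557
up [-0.003  0.14  -0.99 ]
-63.4 [ 0.19 -0.05  1.91 -0.14  1.25 -0.23] 0.0
-125.4 [ 0.09  0.09  1.76 -0.11  1.38  0.74] 0.0
-180.0 [-0.03  0.23  1.66 -0.    1.38  1.54] 0.0
```

```bash
python3 -m inch '[[0,0,0,0,0.42,-3,4],[0,0,0,0,0.42,-3,4],[0,0,0,0,0.42,-3,4]]'
python3 - <<'E'
from plan import *
info(); zrows([.45,.11,.13],-1.87,11)
s=grab_frame("side")
crop(s,"s13",140,150,320,320,4)
E
```

```text
time: 11.7
eef_pos: [0.4241, 0.1684, 0.1289]
tcp_rot: [1.428, 2.716, 0.188]
ft_force: [0.5, -0.7, -3.2]
grip_width: 0.0554
t 11.7 q [0.172, -0.107, 1.964, 0.061, 1.156, -2.023] p [0.4241, 0.1684, 0.1289] x [-0.567, 0.824, -0.003] z [0.117, 0.077, -0.99] F [0.5, -0.7, -3.2] g 0.0554
[0.0, -0.024, 0.168, -0.571, -0.105, -0.023]
[0.0, -0.024, 0.168, -0.581, -0.007, -0.009]
[0.0, -0.024, 0.168, -0.574, 0.09, 0.004]
[0.0, -0.024, 0.168, -0.551, 0.185, 0.018]
[0.0, -0.024, 0.168, -0.511, 0.275, 0.03]
[0.0, -0.024, 0.168, -0.457, 0.356, 0.041]
[0.0, -0.024, 0.168, -0.39, 0.428, 0.051]
[0.0, -0.024, 0.168, -0.311, 0.487, 0.059]
[0.0, -0.024, 0.168, -0.224, 0.532, 0.066]
[0.0, -0.024, 0.168, -0.13, 0.562, 0.07]
[0.0, -0.024, 0.168, -0.032, 0.576, 0.071]
```

View pics/s13.png

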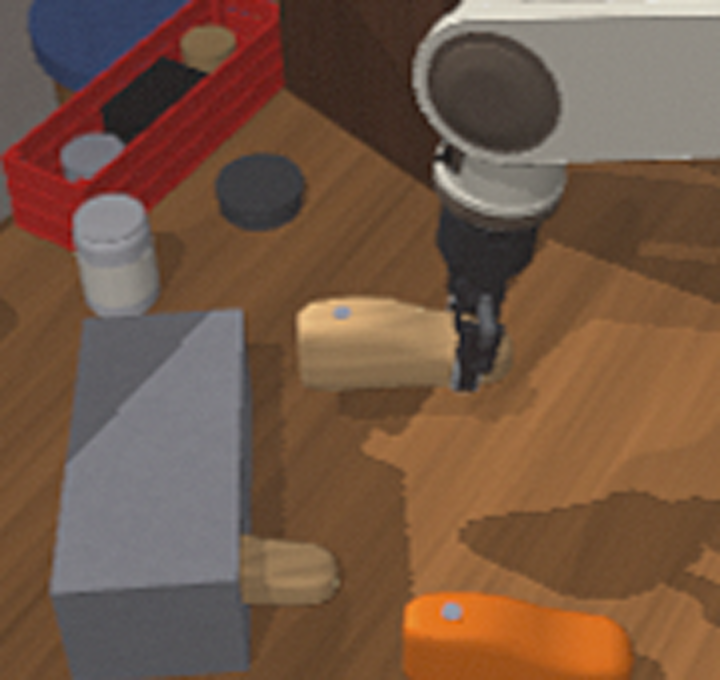

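Held firmly and level. Turning.

```bash
python3 -m inch '[[0,-0.024,0.168,-0.57,-0.1,0,4],[0,-0.024,0.168,-0.58,0,0,4],[0,-0.024,0.168,-0.57,0.09,0,4],[0,-0.024,0.168,-0.55,0.19,0.02,4],[0,-0.024,0.168,-0.51,0.28,0.03,4],[0,-0.024,0.168,-0.46,0.36,0.04,4],[0,-0.024,0.168,-0.39,0.43,0.05,4],[0,-0.024,0.168,-0.31,0.49,0.06,4],[0,-0.024,0.168,-0.22,0.53,0.07,4],[0,-0.024,0.168,-0.13,0.56,0.07,4],[0,-0.024,0.168,0,0.58,0.07,4]]'
python3 - <<'E'
from plan import *
info(); p,M=state(); a=np.arctan2(M[1,0],M[0,0]); print(a); zrows([.522,.06,.10],-np.pi/2-a,10)
s=grab_frame("side")
crop(s,"s14",140,150,320,320,4)
E
```

```text
time: 13.12
eef_pos: [0.4508, 0.1103, 0.1285]
tcp_rot: [2.964, 0.45, 0.031]
ft_force: [0.2, 0.3, -3.7]
grip_width: 0.0551
t 13.125 q [0.167, -0.0, 1.865, -0.151, 1.261, -0.089] p [0.4508, 0.1103, 0.1285] x [0.955, 0.297, -0.001] z [0.042, -0.138, -0.99] F [0.2, 0.3, -3.7] g 0.0551
0.30133758509173536
[0.0, -0.027, 0.185, 0.53, 0.643, 0.382]
[0.0, -0.027, 0.185, 0.65, 0.533, 0.366]
[0.0, -0.027, 0.185, 0.747, 0.404, 0.347]
[0.0, -0.027, 0.185, 0.817, 0.259, 0.325]
[0.0, -0.027, 0.185, 0.859, 0.103, 0.303]
[0.0, -0.027, 0.185, 0.871, -0.058, 0.279]
[0.0, -0.027, 0.185, 0.853, -0.218, 0.256]
[0.0, -0.027, 0.185, 0.805, -0.372, 0.233]
[0.0, -0.027, 0.185, 0.729, -0.514, 0.213]
[0.0, -0.027, 0.185, 0.627, -0.64, 0.194]
```

View pics/s14.png

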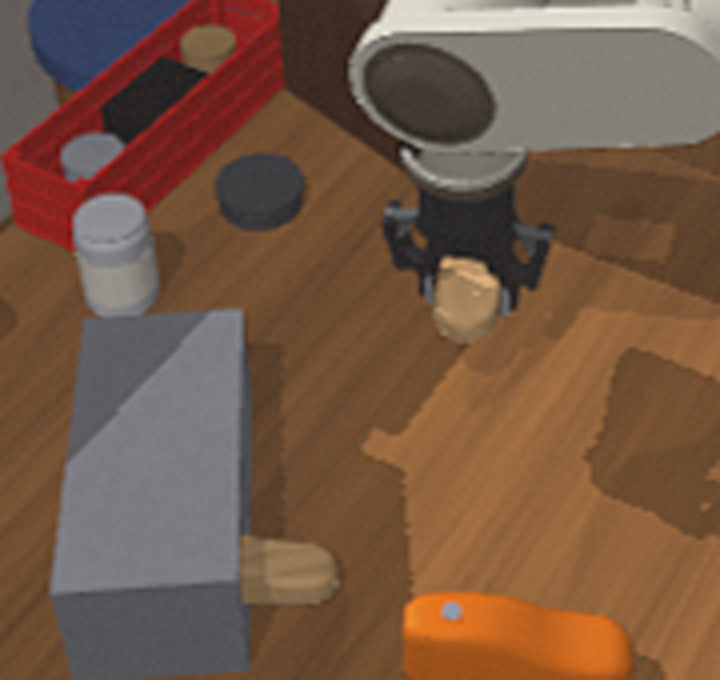

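```bash
python3 -m inch '[[0,-0.024,0.168,0.48,0.58,0.35,4],[0,-0.024,0.168,0.59,0.48,0.33,4],[0,-0.024,0.168,0.68,0.37,0.32,4],[0,-0.024,0.168,0.74,0.23,0.3,4],[0,-0.024,0.168,0.78,0.1,0.27,4],[0,-0.024,0.168,0.79,-0.05,0.25,4],[0,-0.024,0.168,0.78,-0.2,0.23,4],[0,-0.024,0.168,0.73,-0.33,0.21,4],[0,-0.024,0.168,0.66,-0.46,0.19,4],[0,-0.024,0.168,0.57,-0.57,0.18,4],[0,-0.024,0.168,0.5,-0.6,0.18,4],[0,0,0,0,0,0,4]]'
python3 - <<'E'
from plan import *
info(); p,M=state(); rows([.522,.06,.04],tilt(np.pi,np.radians(82)),3)
E
```

```text
time: 14.68
eef_pos: [0.5253, 0.0658, 0.1]
tcp_rot: [2.16, -2.132, -0.148]
ft_force: [-0.3, 0.1, -3.3]
grip_width: 0.0552
t 14.675 q [-0.017, 0.245, 1.651, -0.007, 1.387, 1.543] p [0.5253, 0.0658, 0.1] x [0.013, -1.0, 0.003] z [-0.141, -0.005, -0.99] F [-0.3, 0.1, -3.3] g 0.0552
total turn [ 0.002 -0.005  0.012] shift cm(tool0) [ 0.56 -0.51  5.99] dist 0.06
[0.001, -0.002, 0.004, 0.186, -0.171, 1.998]
[0.001, -0.002, 0.004, 0.189, -0.17, 1.998]
[0.001, -0.002, 0.004, 0.191, -0.17, 1.997]
```

```bash
python3 -m inch '[[0,0,0.004,0.19,-0.28,2,4],[0,0,0.004,0.19,-0.28,2,4],[0,0,0.004,0.19,-0.28,2,4],[0,0,0,0,-0.1,0.7,4],[0,0,0,0,-0.05,0.4,4],[0,0,0,0,0,0,4]]'
python3 - <<'E'
from plan import *
info()
s=grab_frame("side")
crop(s,"s15",170,150,340,290,4)
E
```

```text
time: 15.42
eef_pos: [0.5249, 0.0602, 0.0293]
tcp_rot: [2.146, -2.146, -0.146]
ft_force: [-0.0, 0.2, -3.5]
grip_width: 0.0553
t 15.425 q [-0.027, 0.321, 1.715, -0.009, 1.247, 1.548] p [0.5249, 0.0602, 0.0293] x [0.0, -1.0, 0.005] z [-0.141, -0.005, -0.99] F [-0.0, 0.2, -3.5] g 0.0553
```

View pics/s15.png

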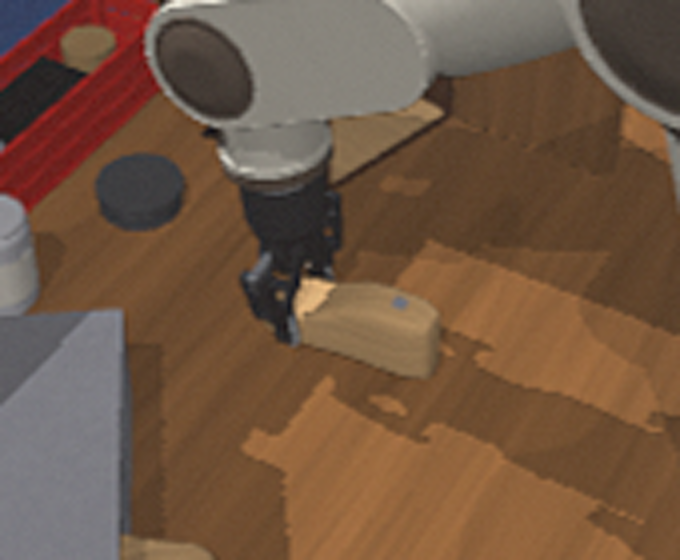

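```bash
python3 -m inch '[[0,0,0,0,0,0.2,4],[0,0,0,0,0,0.2,4],[0,0,0,0,0,0,4]]'
python3 -c "
from plan import *
info()"
```

```text
time: 15.85
eef_pos: [0.5241, 0.06, 0.0249]
tcp_rot: [2.144, -2.147, -0.147]
ft_force: [-0.9, -0.0, -3.3]
grip_width: 0.0555
t 15.85 q [-0.027, 0.325, 1.72, -0.009, 1.239, 1.549] p [0.5241, 0.06, 0.0249] x [-0.001, -1.0, 0.005] z [-0.142, -0.005, -0.99] F [-0.9, -0.0, -3.3] g 0.0555
```

```bash
python3 -m inch '[[0,0,0,0,0,0.15,4],[0,0,0,0,0,0,4]]'
python3 -c "
from plan import *
info()"
```

```text
time: 16.1
eef_pos: [0.5241, 0.06, 0.0239]
tcp_rot: [2.144, -2.147, -0.147]
ft_force: [-1.5, -0.8, 3.7]
grip_width: 0.0553
t 16.1 q [-0.027, 0.326, 1.721, -0.009, 1.236, 1.549] p [0.5241, 0.06, 0.0239] x [-0.001, -1.0, 0.005] z [-0.141, -0.005, -0.99] F [-1.5, -0.8, 3.7] g 0.0553
```

```bash
python3 -m inch '[[0,0,0,0,0,0,8.5],[0,0,0,0,0,0,8.5],[0,0,0,0,0,-3,8.5],[0,0,0,0,0,-4,8.5],[0,0,0,0,0,-5,8.5],[0,0,0,0,0,-4,8.5]]'
python3 - <<'E'
from plan import *
from kin import *
info()
T=tilt(0,np.radians(55),-1); g=np.array([.435,.06,.04]); q0=[.0,0,1.9,0,.8,1.5]
for back in (.003,.05,.1,.13):
    q,e=ik(g-back*T[:,2],T,q0); print(back,(g-back*T[:,2]).round(3),q.round(2),round(e,4))
rows(g-.11*T[:,2],T,8)
t=grab_frame("top");s=grab_frame("side")
crop(s,"s16",170,150,340,290,4);crop(t,"t16",170,150,340,290,4)
E
```

```text
time: 16.85
eef_pos: [0.5469, 0.0608, 0.1839]
tcp_rot: [2.144, -2.148, -0.146]
ft_force: [0.6, 0.1, -0.1]
grip_width: 0.0847
t 16.85 q [-0.025, 0.22, 1.503, -0.008, 1.56, 1.548] p [0.5469, 0.0608, 0.1839] x [-0.001, -1.0, 0.005] z [-0.14, -0.005, -0.99] F [0.6, 0.1, -0.1] g 0.0847
0.003 [0.433 0.06  0.042] [-0.06 -0.26  2.41  0.1   0.38  1.42] 0.0
0.05 [0.406 0.06  0.081] [-0.07 -0.43  2.42  0.08  0.54  1.44] 0.0
0.1 [0.378 0.06  0.122] [-0.08 -0.59  2.41  0.07  0.72  1.45] 0.0
0.13 [0.36  0.06  0.146] [-0.09 -0.68  2.39  0.06  0.83  1.46] 0.0038
total turn [ 0.752 -0.005  0.   ] shift cm(tool0) [ 0.07 16.57  7.79] dist 0.183
[0.094, -0.001, 0.0, 0.009, 2.071, 0.973]
[0.094, -0.001, 0.0, 0.01, 2.153, 0.775]
[0.094, -0.001, 0.0, 0.01, 2.216, 0.569]
[0.094, -0.001, 0.0, 0.011, 2.26, 0.359]
[0.094, -0.001, 0.0, 0.011, 2.284, 0.145]
[0.094, -0.001, 0.0, 0.011, 2.287, -0.07]
[0.094, -0.001, 0.0, 0.011, 2.271, -0.284]
[0.094, -0.001, 0.0, 0.01, 2.234, -0.496]
```

View pics/s16.png

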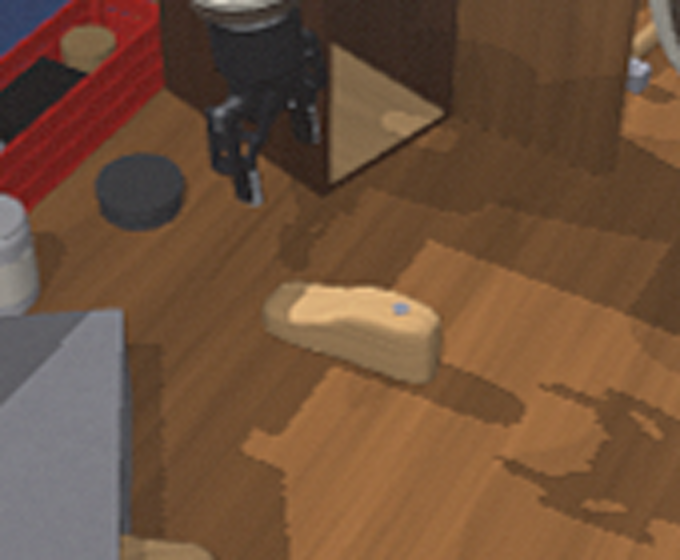

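View pics/t16.png

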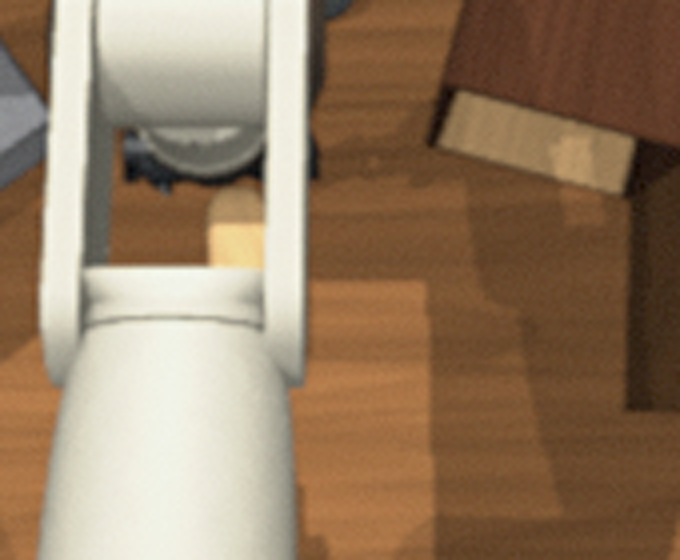

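```bash
python3 - <<'E'
from tri import *
t=grab_frame("top");s=grab_frame("side")
for p in (t,s):
  for n in ("last_mid","last_heel","last_toe"):
    print(n,[(np.round(d["pixel"],1).tolist(),round(d["p"],2),atz(p,d["pixel"],.035).round(3).tolist()) for d in landmark_of(p,n)][:4])
  print([(d["extent"],round(d["p"],2)) for d in masks_of(p,"last_mid")][:4])
# overlay predicted
P=lambda u,v,z:[.482+u,.06+v,z]
pts=[P(-.085,0,0),P(-.085+.024,.024,0),P(-.085+.024,.024,.07),P(-.085+.075,.024,.0),P(.085-.028,.028,0),P(.085,0,0),P(.085-.028,.028,.036)]
crop(s,"s17",210,200,300,260,8,pts=proj(s,np.array(pts)))
E
```

```text
last_mid [([150.9, 283.2], 0.64, [0.269, 0.325, 0.035]), ([232.1, 220.9], 0.57, [0.473, 0.048, 0.035])]
last_heel [([138.0, 255.4], 0.85, [0.362, 0.371, 0.035])]
last_toe [([161.6, 299.0], 0.78, [0.216, 0.288, 0.035]), ([229.3, 196.7], 0.5, [0.558, 0.057, 0.035]), ([300.7, 190.6], 0.44, [0.574, -0.192, 0.035])]
[([134.9, 259.9, 172.6, 301.2], 0.96), ([241.5, 131.4, 259.9, 153.5], 0.64), ([221.6, 197.0, 235.8, 218.6], 0.51)]
last_mid [([257.0, 228.4], 0.75, [0.48, 0.057, 0.035]), ([270.2, 313.4], 0.64, [0.277, 0.341, 0.035])]
last_heel [([277.8, 238.7], 0.95, [0.393, 0.065, 0.035]), ([239.5, 311.1], 0.83, [0.359, 0.379, 0.035])]
last_toe [([237.6, 220.7], 0.74, [0.561, 0.058, 0.035])]
[([237.8, 218.5, 279.5, 246.6], 0.65), ([242.8, 297.7, 300.8, 325.5], 0.58)]
```

View pics/s17.png

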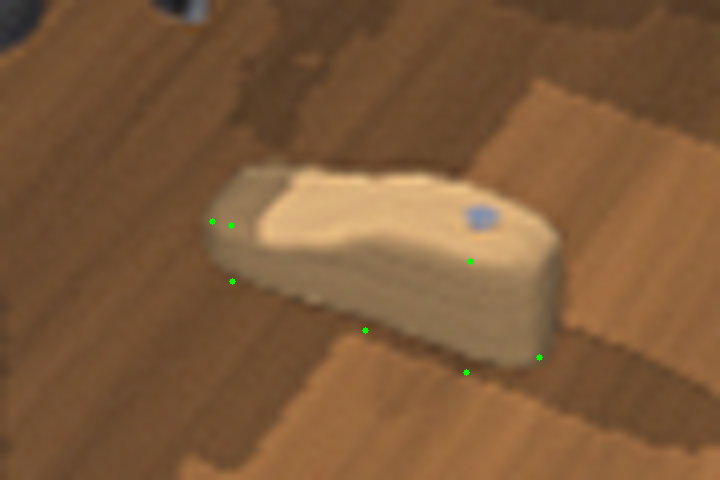

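```bash
python3 -m inch '[[0.094,0,0,0,2.07,0.97,8.5],[0.094,0,0,0,2.15,0.78,8.5],[0.094,0,0,0,2.22,0.57,8.5],[0.094,0,0,0,2.26,0.36,8.5],[0.094,0,0,0,2.28,0.15,8.5],[0.094,0,0,0,2.29,-0.07,8.5],[0.094,0,0,0,2.27,-0.28,8.5],[0.094,0,0,0,2.23,-0.5,8.5],[0,0,0,0,0,0,8.5]]'
python3 - <<'E'
from plan import *
info()
T=tilt(0,np.radians(55),-1); g=np.array([.431,.058,.04])
rows(g-.05*T[:,2],T,3)
t=grab_frame("top");s=grab_frame("side")
crop(s,"s18",170,130,340,270,4);crop(t,"t18",170,150,340,290,4)
for p in (t,s):
  for n in ("last_mid","last_heel","last_toe"):
    print(n,[(np.round(d["pixel"],1).tolist(),round(d["p"],2),atz(p,d["pixel"],.035).round(3).tolist()) for d in landmark_of(p,n)][:4])
E
```

```text
time: 18.58
eef_pos: [0.3699, 0.0608, 0.1273]
tcp_rot: [-1.874, 1.873, -0.597]
ft_force: [0.7, -0.2, 1.3]
grip_width: 0.0853
t 18.575 q [-0.074, -0.63, 2.411, 0.055, 0.751, 1.468] p [0.3699, 0.0608, 0.1273] x [-0.001, -1.0, 0.005] z [0.574, -0.005, -0.819] F [0.7, -0.2, 1.3] g 0.0853
total turn [-0.001 -0.005  0.002] shift cm(tool0) [0.26 0.01 5.66] dist 0.057
[-0.0, -0.002, 0.001, 0.085, 0.004, 1.887]
[-0.0, -0.002, 0.001, 0.089, 0.003, 1.886]
[-0.0, -0.002, 0.001, 0.092, 0.003, 1.886]
last_mid [([151.4, 282.3], 0.79, [0.272, 0.324, 0.035]), ([230.5, 218.7], 0.73, [0.481, 0.054, 0.035]), ([233.8, 247.7], 0.23, [0.382, 0.044, 0.035])]
last_heel [([137.3, 256.5], 0.92, [0.359, 0.373, 0.035]), ([233.0, 245.4], 0.85, [0.39, 0.046, 0.035])]
last_toe [([230.2, 197.0], 0.98, [0.557, 0.054, 0.035]), ([161.2, 299.2], 0.6, [0.216, 0.29, 0.035])]
last_mid [([256.2, 230.6], 0.93, [0.477, 0.068, 0.035]), ([269.8, 308.6], 0.86, [0.286, 0.327, 0.035])]
last_heel [([240.8, 311.9], 0.9, [0.354, 0.379, 0.035]), ([276.1, 236.0], 0.66, [0.404, 0.056, 0.035]), ([179.3, 279.2], 0.55, [0.583, 0.374, 0.035])]
last_toe [([302.1, 315.2], 0.81, [0.194, 0.3, 0.035]), ([238.4, 223.3], 0.8, [0.551, 0.068, 0.035])]
```

View pics/s18.png

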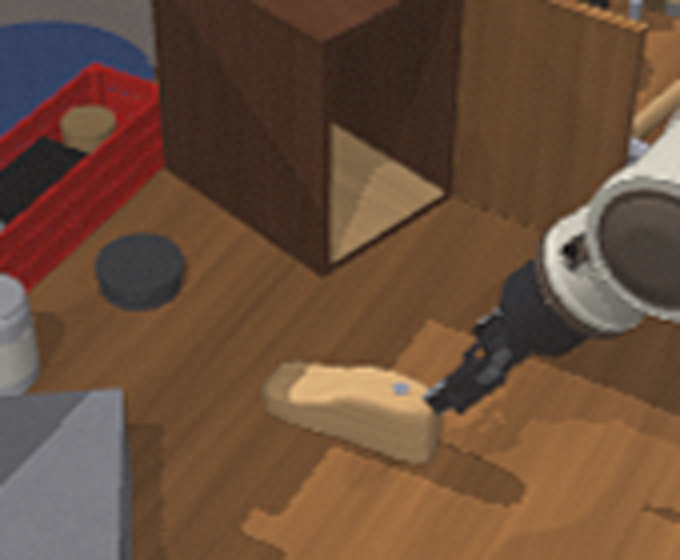

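View pics/t18.png

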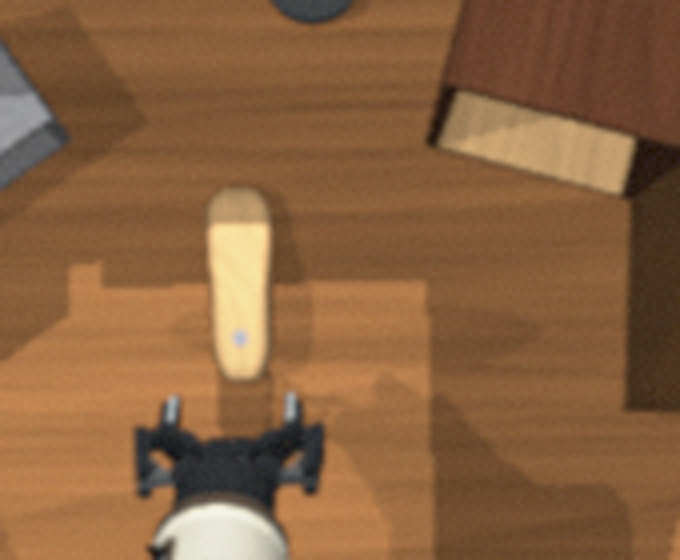

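```bash
python3 - <<'E'
from plan import *
t=grab_frame("top")
for n,px,z in (("toe",(229.4,196.3),.03),("fore",(229.4,206),.036),("waist",(229.6,222),.06),("heelc",(230.2,237),.07),("heel",(230.2,244.6),.07)): print(n,atz(t,px,z).round(4))
E
```

```text
toe [0.5597 0.0567 0.03  ]
fore [0.5251 0.0568 0.036 ]
waist [0.468  0.0555 0.06  ]
heelc [0.4172 0.0535 0.07  ]
heel [0.392  0.0539 0.07  ]
```

```bash
python3 -m inch '[[0,0,0,0.3,0,1.5,8.5],[0,0,0,0.28,0,2,8.5],[0,0,0,0,0,2.1,8.5],[0,0,0,0,0,0,8.5]]'
python3 - <<'E'
from plan import *
info()
T=tilt(0,np.radians(55),-1); g=np.array([.430,.055,.04])
rows(g-.003*T[:,2],T,3)
t=grab_frame("top");s=grab_frame("side")
crop(s,"s19",200,190,310,270,6);crop(t,"t19",190,180,270,280,6)
E
```

```text
time: 19.52
eef_pos: [0.4034, 0.0547, 0.0809]
tcp_rot: [-1.877, 1.877, -0.592]
ft_force: [0.2, 0.0, 0.2]
grip_width: 0.0852
t 19.525 q [-0.09, -0.439, 2.423, 0.089, 0.554, 1.419] p [0.4034, 0.0547, 0.0809] x [-0.001, -1.0, 0.005] z [0.57, -0.005, -0.822] F [0.2, 0.0, 0.2] g 0.0852
total turn [ 0.004 -0.005  0.002] shift cm(tool0) [-0.05  0.14  4.58] dist 0.046
[0.001, -0.002, 0.001, -0.018, 0.048, 1.527]
[0.001, -0.002, 0.001, -0.015, 0.05, 1.527]
[0.001, -0.002, 0.001, -0.013, 0.053, 1.527]
```

View pics/s19.png

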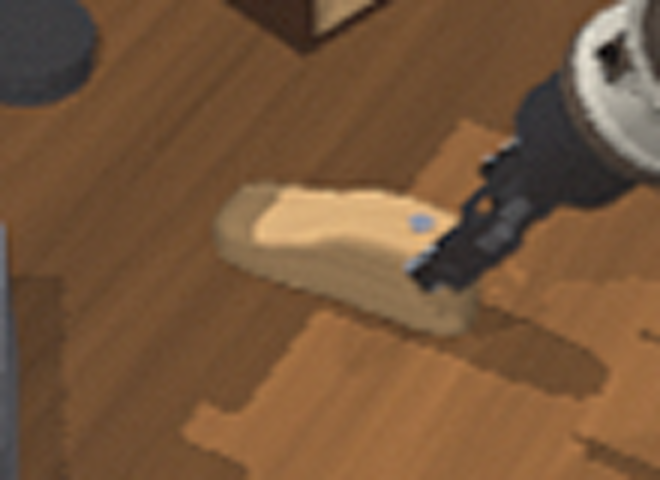

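View pics/t19.png

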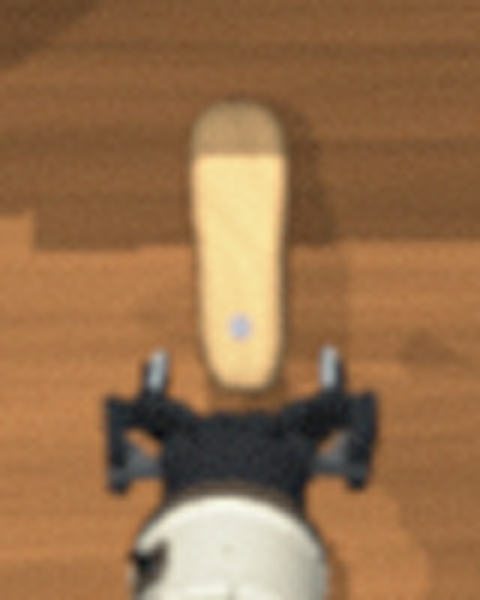

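```bash
python3 -m inch '[[0,0,0,0,0.05,1.5,8.5],[0,0,0,0,0.05,1.5,8.5],[0,0,0,0,0.05,1.5,8.5],[0,0,0,0,0,0,8.5]]'
python3 -c "
from plan import *
info()"
python3 -m inch '[[0,0,0,0,0,0,6],[0,0,0,0,0,0,4],[0,0,0,0,0,0,3.5],[0,0,0,0,0,0,3.5],[0,0,0,0,0,0,3.5]]'
python3 - <<'E'
from plan import *
info()
t=grab_frame("top");s=grab_frame("side")
crop(s,"s20",200,190,310,270,6);crop(t,"t20",190,180,270,280,6)
E
```

```text
time: 20.12
eef_pos: [0.4281, 0.0545, 0.0446]
tcp_rot: [-1.876, 1.875, -0.595]
ft_force: [-0.7, 0.1, 0.1]
grip_width: 0.0853
t 20.125 q [-0.082, -0.279, 2.42, 0.11, 0.395, 1.4] p [0.4281, 0.0545, 0.0446] x [-0.001, -1.0, 0.005] z [0.572, -0.005, -0.82] F [-0.7, 0.1, 0.1] g 0.0853
time: 20.75
eef_pos: [0.4287, 0.0545, 0.0457]
tcp_rot: [-1.874, 1.873, -0.597]
ft_force: [-11.9, 0.5, 15.8]
grip_width: 0.0478
t 20.75 q [-0.082, -0.281, 2.419, 0.11, 0.395, 1.4] p [0.4287, 0.0545, 0.0457] x [-0.001, -1.0, 0.005] z [0.575, -0.005, -0.818] F [-11.9, 0.5, 15.8] g 0.0478
```

View pics/s20.png

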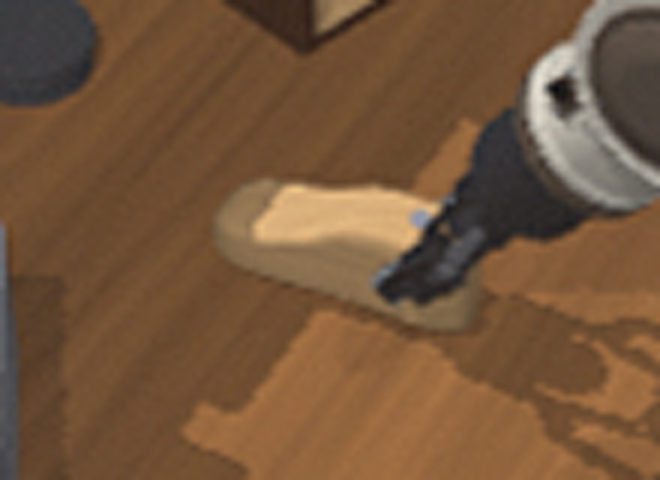

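View pics/t20.png

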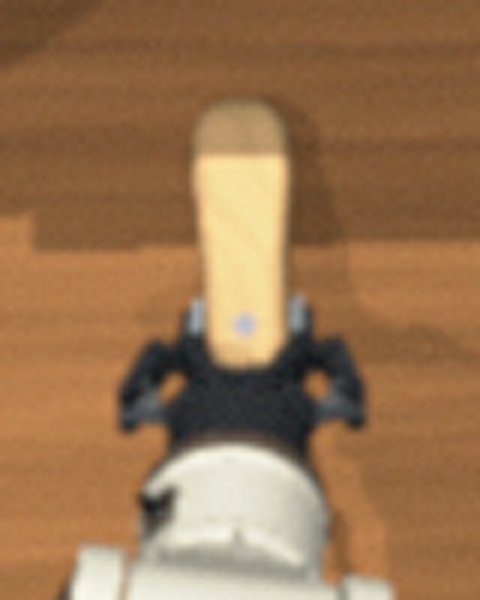

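```bash
python3 - <<'E'
from plan import *
from kin import *
p,M=state(); print("up",(M.T@[0,0,1]).round(3))
c,s=np.cos(-.2863),np.sin(-.2863); W=lambda x,y,z:np.array([.5714+c*x-s*y,-.1973+s*x+c*y,z])
T=tilt(-.2863,np.radians(55),-1)
q0=[-.08,-.28,2.42,.11,.395,1.4]
for x in (-.175,-.1,-.05,0,.05):
    q,e=ik(W(x,0,.085),T,q0); print(x,W(x,0,.085).round(4),q.round(3),round(e,4)); q0=q
rows(W(-.175,0,.095),T,7,p0=p+[0,0,.05])
E
python3 -m inch '[[0,0,0,0,-0.55,-0.8,3.5],[0,0,0,0,-0.86,-1.23,3.5],[0,0,0,0,-0.86,-1.23,3.5],[0,0,0,0,-0.57,-0.82,3.5],[0,0,0,0,0,0,3.5]]'
python3 - <<'E'
from plan import *
info()
s=grab_frame("side")
crop(s,"s21",180,150,330,270,5)
E
```

```text
up [ 0.005 -0.575 -0.818]
-0.175 [ 0.4035 -0.1479  0.085 ] [-0.695 -0.379  2.381  0.41   0.609  0.887] 0.0
-0.1 [ 0.4755 -0.1691  0.085 ] [-0.602 -0.17   2.237  0.369  0.517  0.985] 0.0
-0.05 [ 0.5234 -0.1832  0.085 ] [-0.561 -0.053  2.135  0.337  0.49   1.044] 0.0
0 [ 0.5714 -0.1973  0.085 ] [-0.529  0.053  2.029  0.302  0.481  1.101] 0.0
0.05 [ 0.6194 -0.2114  0.085 ] [-0.504  0.152  1.918  0.268  0.486  1.154] 0.0
total turn [-0.002  0.159  0.236] shift cm(tool0) [20.24  2.14 -1.29] dist 0.204
[-0.0, 0.023, 0.034, 2.891, 0.306, -0.184]
[-0.0, 0.023, 0.034, 2.903, 0.208, -0.118]
[-0.0, 0.023, 0.034, 2.911, 0.11, -0.052]
[-0.0, 0.023, 0.034, 2.913, 0.012, 0.015]
[-0.0, 0.023, 0.034, 2.911, -0.087, 0.081]
[-0.0, 0.023, 0.034, 2.904, -0.185, 0.147]
[-0.0, 0.023, 0.034, 2.892, -0.283, 0.213]
time: 21.48
eef_pos: [0.4284, 0.0547, 0.095]
tcp_rot: [-1.874, 1.874, -0.597]
ft_force: [-0.1, -0.5, -2.3]
grip_width: 0.0475
t 21.475 q [-0.081, -0.388, 2.364, 0.079, 0.557, 1.435] p [0.4284, 0.0547, 0.095] x [-0.001, -1.0, 0.005] z [0.574, -0.005, -0.819] F [-0.1, -0.5, -2.3] g 0.0475
```

View pics/s21.png

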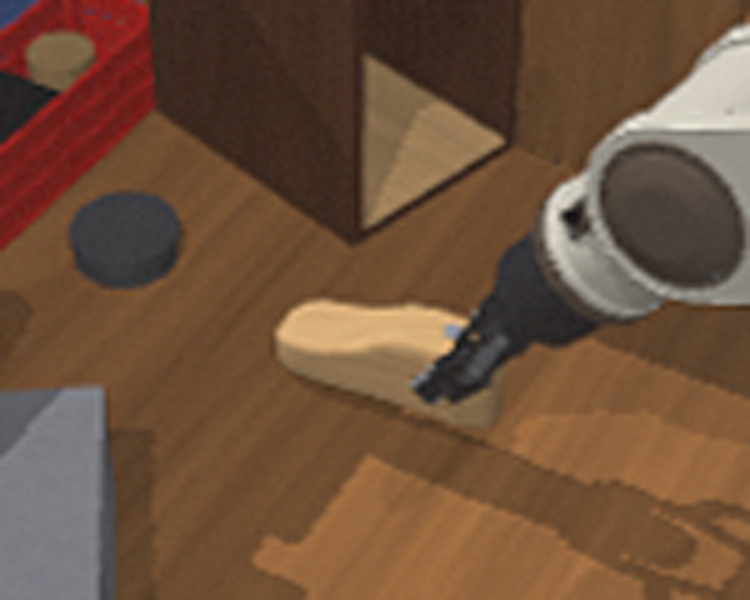

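```bash
python3 -m inch '[[0,0.023,0.034,2.89,0.31,-0.18,3.5],[0,0.023,0.034,2.9,0.21,-0.12,3.5],[0,0.023,0.034,2.91,0.11,-0.05,3.5],[0,0.023,0.034,2.91,0,0,3.5],[0,0.023,0.034,2.91,-0.09,0.08,3.5],[0,0.023,0.034,2.9,-0.19,0.15,3.5],[0,0.023,0.034,2.89,-0.28,0.21,3.5],[0,0,0,0,0,0,3.5]]'
python3 - <<'E'
from plan import *
info()
s=grab_frame("side");t=grab_frame("top")
crop(s,"s22",190,90,340,230,5);crop(t,"t22",240,140,370,270,5)
E
```

```text
time: 22.52
eef_pos: [0.4023, -0.1488, 0.0931]
tcp_rot: [-1.61, 2.164, -0.681]
ft_force: [-0.6, 1.0, -5.0]
grip_width: 0.0476
t 22.525 q [-0.699, -0.399, 2.374, 0.393, 0.634, 0.909] p [0.4023, -0.1488, 0.0931] x [-0.288, -0.958, 0.0] z [0.548, -0.165, -0.82] F [-0.6, 1.0, -5.0] g 0.0476
```

View pics/s22.png

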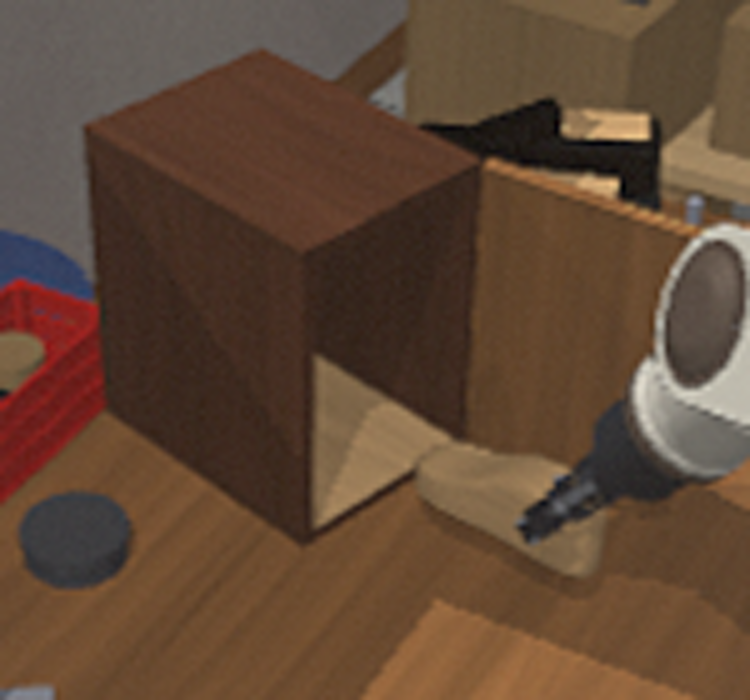

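View pics/t22.png

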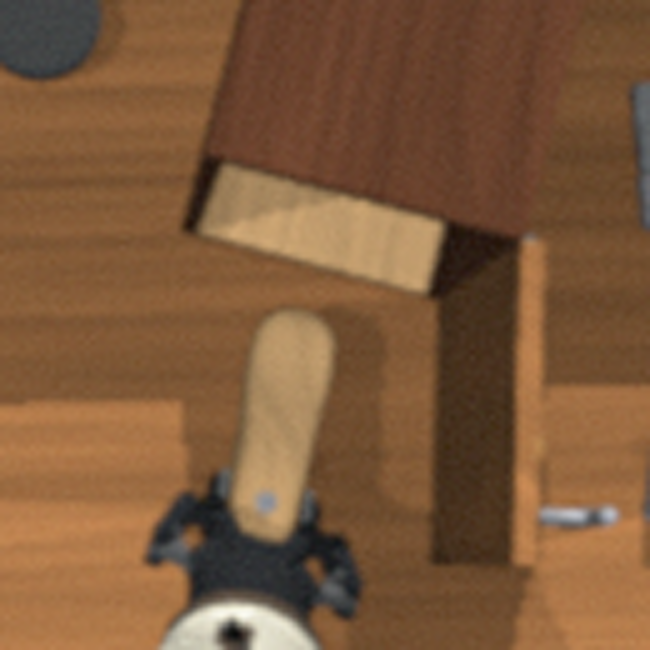

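```bash
python3 - <<'E'
from plan import *
s=grab_frame("side");t=grab_frame("top")
print("mouth",atz(t,(301.9,192.3),.012).round(4))
p,M=state(); c,si=np.cos(-.2863),np.sin(-.2863)
ex,ey,ez=np.array([c,si,0]),np.array([-si,c,0]),np.array([0,0,1.])
heel=p-.037*ex-.0457*ez
P=lambda u,v,z:heel+u*ex+v*ey+z*ez
pts=[P(0,0,0),P(.024,.024,0),P(.075,.024,0),P(.142,.028,0),P(.17,0,0),P(.142,.028,.036),P(.024,.024,.07)]
crop(s,"s23",250,160,330,220,8,pts=proj(s,np.array(pts)))
for n in ("last_mid","last_heel","last_toe"):
    for f in (s,t): print(n,[(np.round(d["pixel"],1).tolist(),round(d["p"],2)) for d in landmark_of(f,n)][:3])
print(proj(s,np.array([P(.17,0,.035),P(.085,0,.035)])),proj(t,np.array([P(.17,0,.035),P(.085,0,.035)])))
Z=M.T@np.array([[c,0],[si,0],[0,1.]])
print("ex in tool",Z[:,0].round(3),"up",Z[:,1].round(3))
E
```

```text
mouth [ 0.571  -0.1985  0.012 ]
last_mid [([270.9, 312.2], 0.91), ([264.8, 187.8], 0.49)]
last_mid [([294.3, 227.0], 0.63)]
last_heel [([307.2, 198.2], 0.95), ([240.1, 309.9], 0.63)]
last_heel [([289.4, 251.8], 0.96), ([136.3, 257.3], 0.84)]
last_toe [([273.2, 177.4], 0.73), ([301.0, 311.8], 0.62)]
last_toe [([161.8, 302.6], 0.9), ([299.3, 203.8], 0.67)]
[[275.94303262 177.35494932]
 [292.04016259 187.27912331]] [[300.64149686 201.42852827]
 [294.33859598 225.98926881]]
ex in tool [-0.001 -0.82   0.573] up [ 0.    -0.573 -0.82 ]
```

View pics/s23.png

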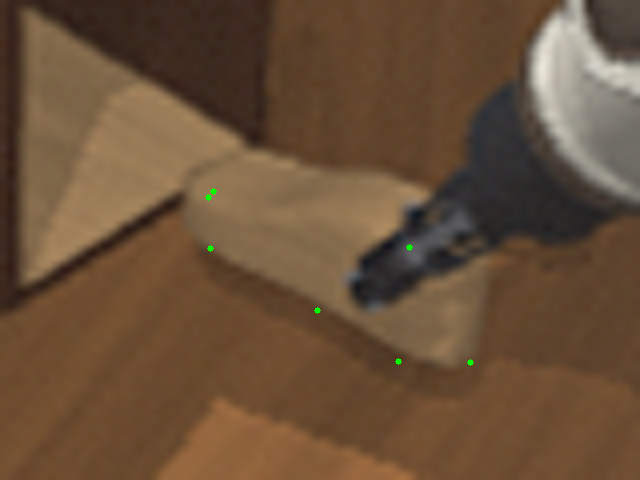

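```bash
python3 -m inch '[[0,0,0,0,0.6,0.9,3.5],[0,0,0,0,0.65,0.9,3.5],[0,0,0,0,-1.64,1.15,3.5],[0,0,0,0,-1.64,1.15,3.5],[0,0,0,0,-1.64,1.15,3.5],[0,0,0,0,-1.64,1.15,3.5],[0,0,0,0,-1.64,1.15,3.5],[0,0,0,0,0,0,3.5]]'
python3 - <<'E'
from plan import *
info()
p,M=state(); d=p[:2]-[.5714,-.1973]; c,s=np.cos(-.2863),np.sin(-.2863); print("cup x,y",c*d[0]+s*d[1],-s*d[0]+c*d[1])
s=grab_frame("side");t=grab_frame("top")
crop(s,"s24",190,90,340,230,5);crop(t,"t24",240,140,370,270,5)
E
```

```text
time: 24.02
eef_pos: [0.4993, -0.1761, 0.0706]
tcp_rot: [-1.613, 2.161, -0.68]
ft_force: [-0.2, 0.4, -2.9]
grip_width: 0.0475
t 24.025 q [-0.58, -0.085, 2.202, 0.376, 0.464, 0.99] p [0.4993, -0.1761, 0.0706] x [-0.284, -0.959, 0.0] z [0.549, -0.163, -0.82] F [-0.2, 0.4, -2.9] g 0.0475
cup x,y -0.07510901481153362 -5.513178529922141e-06
```

View pics/s24.png

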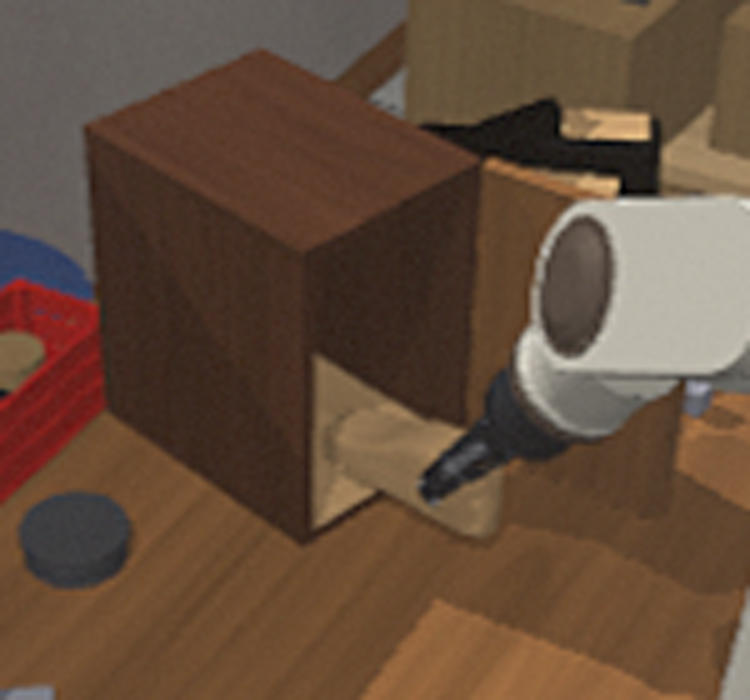

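View pics/t24.png

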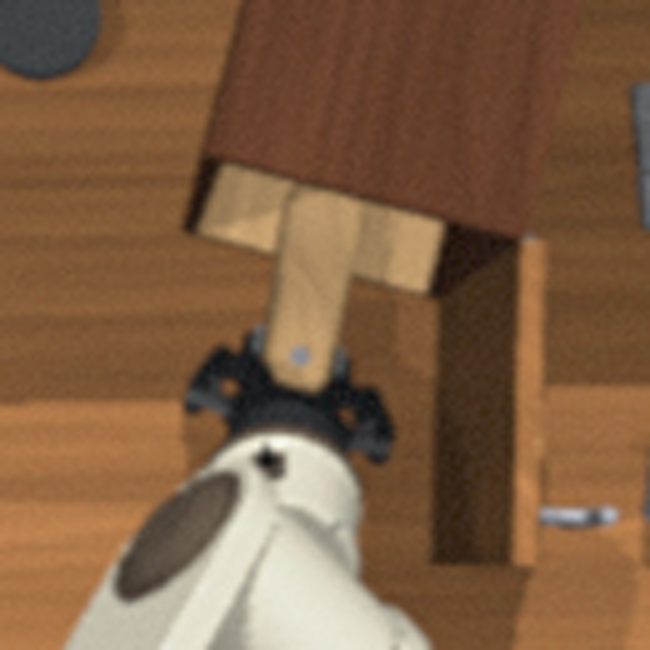

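```bash
python3 -m inch '[[0,0,0,0,-1.64,1.15,3.5],[0,0,0,0,-1.64,1.15,3.5],[0,0,0,0,-1.64,1.15,3.5],[0,0,0,0,0,0,3.5]]'
python3 - <<'E'
from plan import *
info()
p,M=state(); d=p[:2]-[.5714,-.1973]; c,s=np.cos(-.2863),np.sin(-.2863); print("cup x,y",c*d[0]+s*d[1],-s*d[0]+c*d[1])
s=grab_frame("side");t=grab_frame("top")
crop(s,"s25",190,90,340,230,5);crop(t,"t25",240,140,370,270,5)
E
```

```text
time: 24.62
eef_pos: [0.5566, -0.1932, 0.0714]
tcp_rot: [-1.613, 2.16, -0.681]
ft_force: [-0.0, -0.1, -2.6]
grip_width: 0.0478
t 24.625 q [-0.538, 0.043, 2.075, 0.331, 0.449, 1.065] p [0.5566, -0.1932, 0.0714] x [-0.285, -0.959, 0.001] z [0.55, -0.164, -0.819] F [-0.0, -0.1, -2.6] g 0.0478
cup x,y -0.015323216607869245 -0.00025686719461430734
```

View pics/s25.png

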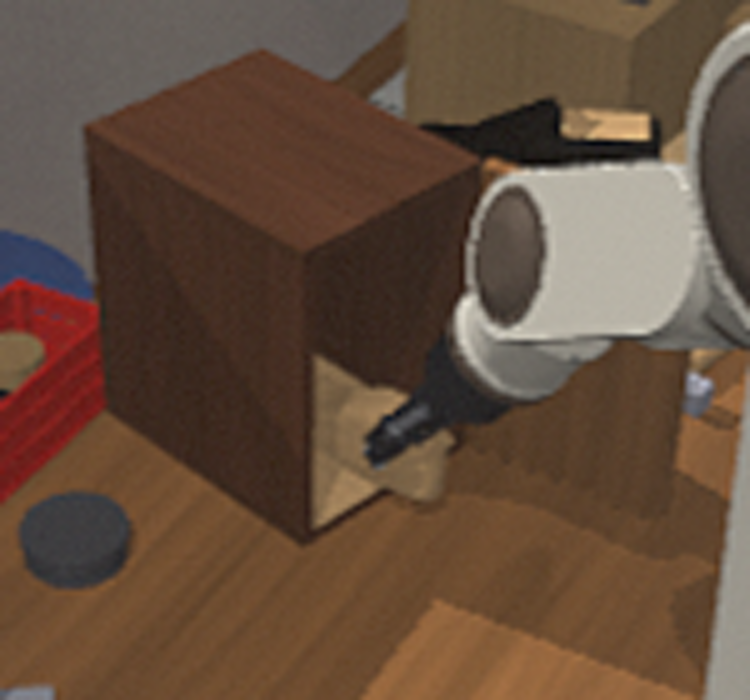

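View pics/t25.png

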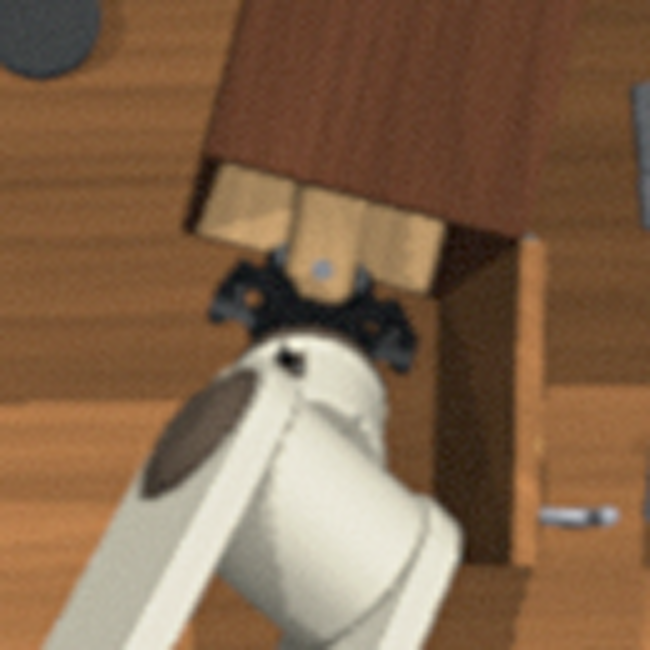

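```bash
python3 -m inch '[[0,0,0,-0.5,-1.15,0.8,3.5],[0,0,0,-0.5,-1.15,0.8,3.5],[0,0,0,-0.2,-1.15,0.8,3.5],[0,0,0,0,0,0,3.5]]'
python3 - <<'E'
from plan import *
info()
p,M=state(); d=p[:2]-[.5714,-.1973]; c,s=np.cos(-.2863),np.sin(-.2863); print("cup x,y",c*d[0]+s*d[1],-s*d[0]+c*d[1])
t=grab_frame("top")
crop(t,"t26",260,150,370,250,6)
E
```

```text
time: 25.22
eef_pos: [0.6009, -0.1937, 0.0718]
tcp_rot: [-1.613, 2.16, -0.682]
ft_force: [-1.2, -0.6, -3.6]
grip_width: 0.0476
t 25.225 q [-0.488, 0.126, 1.983, 0.267, 0.445, 1.164] p [0.6009, -0.1937, 0.0718] x [-0.284, -0.959, 0.001] z [0.55, -0.164, -0.819] F [-1.2, -0.6, -3.6] g 0.0476
cup x,y 0.027273853469393036 0.011820260569540898
```

View pics/t26.png

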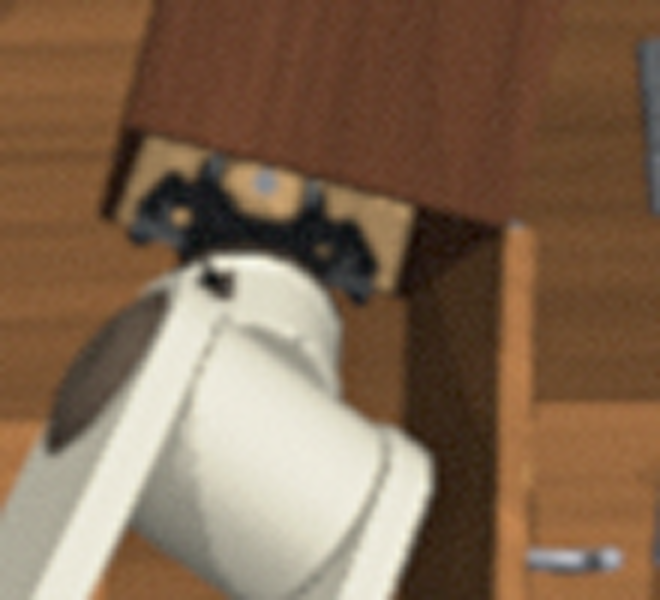

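```bash
python3 -m inch '[[0,0,0,0.25,-1.15,0.8,3.5],[0,0,0,0.25,-1.1,0.77,3.5],[0,0,0,0,0,0,3.5]]'
python3 - <<'E'
from plan import *
info()
p,M=state(); d=p[:2]-[.5714,-.1973]; c,s=np.cos(-.2863),np.sin(-.2863); print("cup x,y",c*d[0]+s*d[1],-s*d[0]+c*d[1])
s=grab_frame("side");t=grab_frame("top")
crop(t,"t27",260,150,370,250,6);crop(s,"s27",230,110,330,210,6)
E
```

```text
time: 25.65
eef_pos: [0.626, -0.2069, 0.072]
tcp_rot: [-1.612, 2.16, -0.682]
ft_force: [0.3, 0.2, -3.8]
grip_width: 0.0478
t 25.65 q [-0.488, 0.179, 1.92, 0.26, 0.454, 1.172] p [0.626, -0.2069, 0.072] x [-0.285, -0.959, 0.001] z [0.55, -0.164, -0.819] F [0.3, 0.2, -3.8] g 0.0478
cup x,y 0.055048769608459946 0.006209392517747037
```

View pics/t27.png

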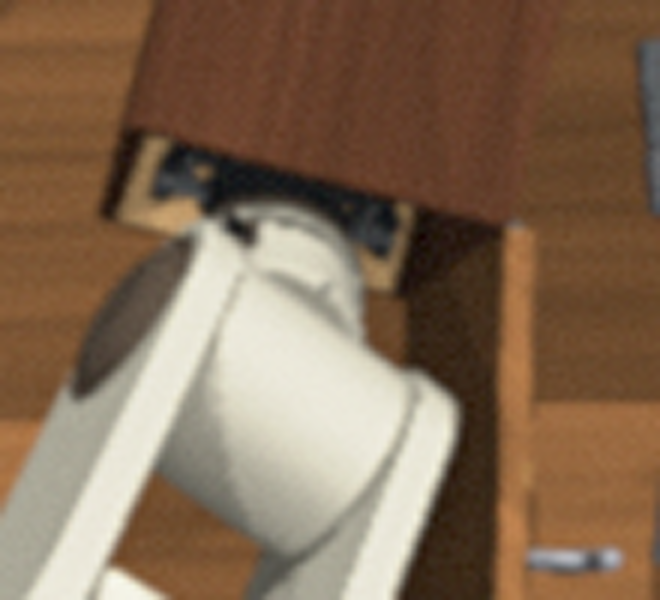

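View pics/s27.png

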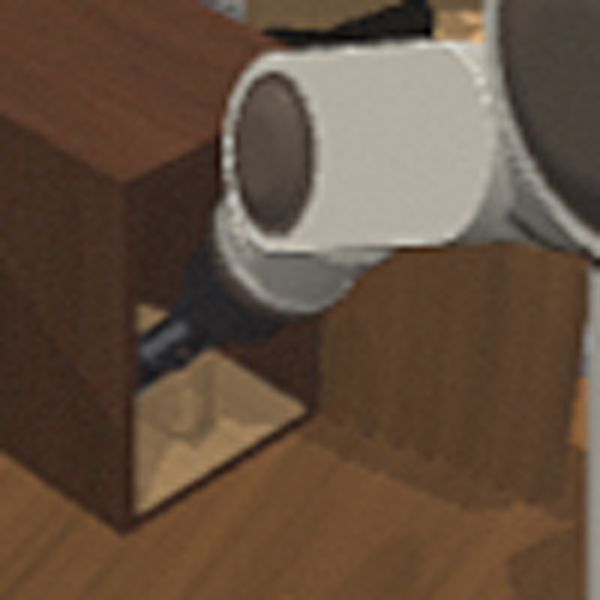

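```bash
python3 -m inch '[[0,0,0,0,0.35,0.5,3.5],[0,0,0,0,0.35,0.5,3.5],[0,0,0,0,0,0,3.5]]'
python3 -c "
from plan import *
info()"
```

```text
time: 26.12
eef_pos: [0.6247, -0.206, 0.0589]
tcp_rot: [-1.613, 2.161, -0.68]
ft_force: [-0.1, 0.0, -3.5]
grip_width: 0.0477
t 26.125 q [-0.488, 0.196, 1.932, 0.276, 0.428, 1.155] p [0.6247, -0.206, 0.0589] x [-0.285, -0.959, 0.0] z [0.549, -0.163, -0.82] F [-0.1, 0.0, -3.5] g 0.0477
```

```bash
python3 -m inch '[[0,0,0,0,0.1,0.15,3.5],[0,0,0,0,0,0,3.5]]'
python3 -c "
from plan import *
info()"
```

```text
time: 26.38
eef_pos: [0.6252, -0.2062, 0.058]
tcp_rot: [-1.612, 2.16, -0.682]
ft_force: [-0.0, -0.1, -3.4]
grip_width: 0.0477
t 26.375 q [-0.488, 0.198, 1.932, 0.278, 0.424, 1.152] p [0.6252, -0.2062, 0.058] x [-0.285, -0.959, 0.001] z [0.55, -0.164, -0.819] F [-0.0, -0.1, -3.4] g 0.0477
```

```bash
python3 -m inch '[[0,0,0,0,0.1,0.15,3.5],[0,0,0,0,0,0,3.5]]'
python3 -c "
from plan import *
info()"
```

```text
time: 26.62
eef_pos: [0.6259, -0.2066, 0.0578]
tcp_rot: [-1.611, 2.158, -0.685]
ft_force: [-6.6, 1.9, 10.2]
grip_width: 0.0478
t 26.625 q [-0.488, 0.2, 1.932, 0.281, 0.42, 1.149] p [0.6259, -0.2066, 0.0578] x [-0.285, -0.959, 0.001] z [0.552, -0.165, -0.817] F [-6.6, 1.9, 10.2] g 0.0478
```

```bash
python3 -m inch '[[0,0,0,0,0,0,5.4],[0,0,0,0,0,0,6],[0,0,0,0,0,0,6]]'
python3 -c "
from plan import *
info()"
python3 -m inch '[[0,0,0,0,0,-0.5,6],[0,0,0,0,0,-1.5,6],[0,0,0,0,0,-2,6],[0,0,0,0,0,-2,6],[0,0,0,0,0,0,6]]'
python3 - <<'E'
from plan import *
info()
p,M=state(); c,s=np.cos(-.2863),np.sin(-.2863); print("-ex in tool",(M.T@[-c,-s,0]).round(3))
s=grab_frame("side")
crop(s,"s28",230,110,330,210,6)
E
```

```text
time: 27.0
eef_pos: [0.6252, -0.2063, 0.0562]
tcp_rot: [-1.612, 2.16, -0.682]
ft_force: [-0.7, 0.2, -0.3]
grip_width: 0.0599
t 27.0 q [-0.488, 0.201, 1.933, 0.28, 0.42, 1.15] p [0.6252, -0.2063, 0.0562] x [-0.285, -0.959, 0.001] z [0.55, -0.164, -0.819] F [-0.7, 0.2, -0.3] g 0.0599
time: 27.62
eef_pos: [0.5921, -0.1965, 0.1074]
tcp_rot: [-1.611, 2.158, -0.685]
ft_force: [-0.7, 0.9, -0.1]
grip_width: 0.0602
t 27.625 q [-0.503, 0.058, 1.971, 0.246, 0.522, 1.18] p [0.5921, -0.1965, 0.1074] x [-0.285, -0.959, 0.001] z [0.552, -0.165, -0.817] F [-0.7, 0.9, -0.1] g 0.0602
-ex in tool [ 0.002  0.817 -0.576]
```

View pics/s28.png

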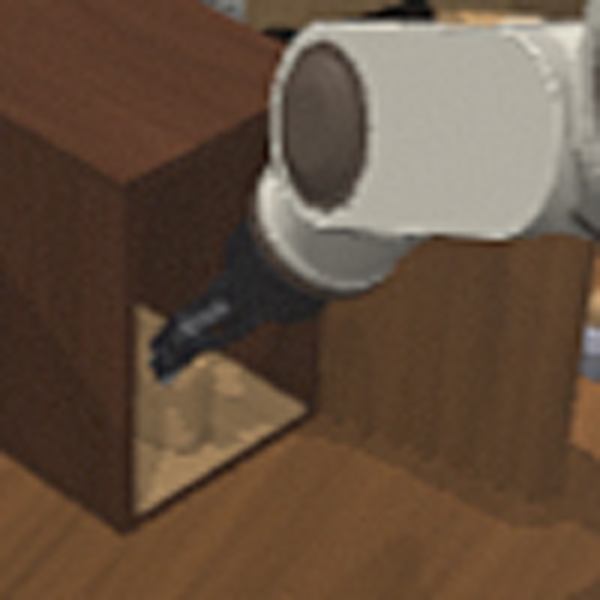

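```bash
python3 -m inch '[[0,0,0,0,2.45,-1.73,6],[0,0,0,0,2.45,-1.73,6],[0,0,0,0,2.45,-1.73,6],[0,0,0,0,2.45,-1.73,6],[0,0,0,0,2.45,-1.73,6],[0,0,0,-4,0,-2,6],[0,0,0,-4,0,-2,6],[0,0,0,0,0,0,6]]'
python3 - <<'E'
from plan import *
info()
s=grab_frame("side");t=grab_frame("top")
for f in (s,t):
  for n in ("last_mid","last_heel","last_toe"):
    print(n,[(np.round(d["pixel"],1).tolist(),round(d["p"],2)) for d in landmark_of(f,n)][:4])
# model overlay: heel at cup x=h,y=.006
c,si=np.cos(-.2863),np.sin(-.2863)
W=lambda x,y,z:[.5714+c*x-si*y,-.1973+si*x+c*y,z+.012]
L=[]
for x,y in ((.018,.006),):
  L=[W(x,y,0),W(x,y,.035),W(x,y,.07),W(0,-.083,0),W(0,.083,0)]
crop(s,"s29",230,110,330,210,7,pts=proj(s,np.array(L)));crop(t,"t29",260,150,370,250,7,pts=proj(t,np.array(L)))
crop(t,"t30",0,50,512,384,1.5)
for n,px,z in (("heeltop",0,0),):pass
E
```

```text
time: 28.68
eef_pos: [0.4498, -0.0681, 0.1396]
tcp_rot: [-1.615, 2.155, -0.682]
ft_force: [-0.3, -0.1, 0.1]
grip_width: 0.0599
t 28.675 q [-0.342, -0.389, 2.265, 0.053, 0.655, 1.481] p [0.4498, -0.0681, 0.1396] x [-0.281, -0.96, 0.0] z [0.552, -0.162, -0.818] F [-0.3, -0.1, 0.1] g 0.0599
last_mid [([270.4, 309.2], 0.86), ([250.6, 168.1], 0.74)]
last_heel [([241.3, 309.5], 0.96), ([260.6, 177.4], 0.69)]
last_toe [([298.8, 312.7], 0.72)]
last_mid [([151.4, 283.4], 0.79), ([305.5, 186.8], 0.16)]
last_heel [([136.0, 259.1], 0.66), ([306.0, 188.1], 0.5), ([361.3, 244.6], 0.44)]
last_toe [([161.9, 301.1], 0.96), ([376.2, 183.5], 0.18)]
```

View pics/s29.png

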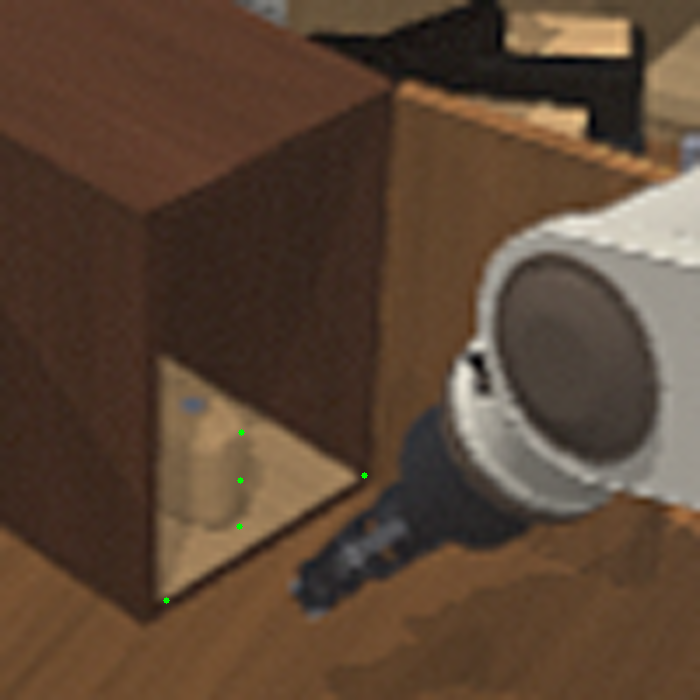

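View pics/t29.png

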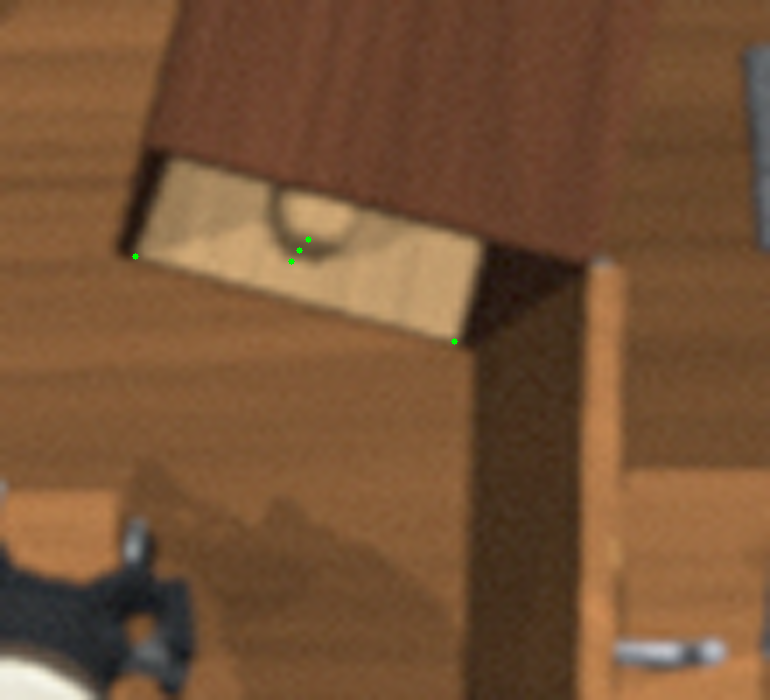

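View pics/t30.png

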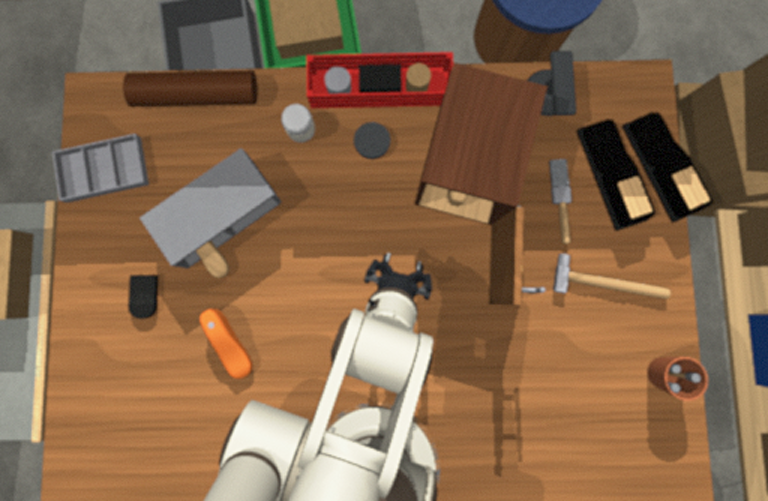

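```bash
python3 -c "
from plan import *
info(); print(sign_off())"
```

```text
t 29.075 q [-0.35, -0.386, 2.265, 0.055, 0.654, 1.477] p [0.4491, -0.0713, 0.1381] x [-0.286, -0.958, 0.001] z [0.549, -0.164, -0.82] F [0.2, 0.7, 0.3] g 0.0599
the job is handed in; nothing more can be done
None
```

I handed the job in at about 29 s of the 72 s allowed, with the large last in the cupboard and the door open. No verdict was reported.

- **Door:** I swung it by its handle to about 1.85 rad (stop at 1.9), read off the last top picture.
- **Last:** I pulled the large last out of the rack by its toe, turned it round and set it down on the bench. I took it again by the heel with the tool tilted and slid it in toe first. I lowered it until it touched the cupboard's floor, then let go and backed out.

**Last checks:**
- **Position:** the heel shows about 20 mm behind the opening, and the last stands on its sole near the middle of the cupboard. My drawn-in prediction (18 mm) was a few millimetres too near the door, so the real last sits a little deeper.
- **Tilt and toe:** I judged the tilt by eye only. The toe was hidden under the roof at the end, so its depth (about 0.19 m) follows from the heel position and the last's length.
- **Other things:** the small last and the bench items look unmoved in the final top picture, but I did not measure them against the start.
- **Robot:** it was clear of everything, with under 1 N on the wrist.

**Disagreement:** the trained networks sometimes gave the orange look-alike or other parts as the last. I went by the pictures and my own calibration instead.

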